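Fit the snap ring that holds down a turntable's sprung disc

TASK

Fit the loose snap ring to the setting turntable: take the circlip pliers from their stand, put their pins in the ring's two eyes, squeeze the grips so that the ring spreads, carry it over the spindle nose and press the sprung brass disc down with it, gently and by feel, never driving the disc onto its stop, until the ring can contract into the spindle's groove; then let it close so that it sits in the groove and keeps the disc pressed down. Put the pliers back upright in their stand, seated in both forks, and leave the other things on the bench alone.

Things in the scene. Friction and masses are not known exactly. Their poses are not given: they have to be found in the camera images.
- pliers_grips (a point): Upright circlip pliers in the wooden stand: point midway between the two black grips, z up, y = squeeze line, front and back alike. Grips 20 mm wide in x, from 20 mm below to 22 mm above this point, small outward ledges at their feet (top about 17 mm below this point) on which fingertips can bear. Over the outer faces: 51 mm at the top at rest, about 29 mm squeezed home (own stop). 140 g.
- pliers_pins (a point): Between the pliers' pin tips, 81 mm below pliers_grips. Squeezing the grips spreads the pins in y (4 N at first, about 25 N home with the ring); they spring back. Pin centres 18 mm apart at rest, 24 mm with grips pinched to 44 mm, 46 mm squeezed home. Pins 4.6 mm thick, bevelled, lipped, 4.7 mm long below 10.6 mm shoulders; spread, they splay and carry a ring that is up at the shoulders.
- ring_center (a point): Loose open snap ring of 5 mm round dark spring steel, flat on the bench: centre of its circle, 3 mm above the bench. 24 mm inside, 34 mm outside. x points through the gap, midway between the two eyes. Eyes: round loops 17 mm over, holes 6.2 mm, centred 22 mm along x and 12 mm to either side. 36 g.
- ring_eyes (a point): Point midway between the ring's eyes, same axes as ring_center and 22 mm from it. With the pliers home the eyes stand about 21.5 mm to either side and the ring just passes the spindle, whose axis then belongs 16 mm behind the line of the pins (towards the closed side). As it contracts it centres itself (22 mm): keep pressing while opening, and let the pliers follow a few mm outwards, along x.
- ring_arm_left (a joint): how far the ring's left arm is sprung out, rad: 0 contracted, about 0.27 with the pliers squeezed home
- ring_arm_right (a joint): the same for the right arm
- turntable_axis (a point): Grey round setting turntable, fixed; base 96 mm wide, 22 mm high. Point on its upright steel spindle's axis at bench level, z up. Spindle 27.6 mm thick, coned nose, top 62 mm above the bench; groove's upper edge 50 mm, brass disc's top (72 mm wide) 48 mm above the bench. Spindle and disc are screwed in up to 3 mm higher or lower than these heights, unmeasured: feel for the disc.
- disc (a joint): how far the brass disc is pressed down against its spring, m: 0 at rest, hard stop at 0.0065. Spring 3 N at 0 and 1.2 N more per mm. At rest the disc covers the groove; a ring lying flat on it is wholly below the groove's upper edge from 0.003 on, and once fitted holds the disc down at about 0.003.
- stand_seat (a point): Wooden fork stand, fixed, 56 x 106 x 66 mm: point midway between its two forks at seat height (57 mm above the bench), y from fork to fork. The pliers' steel cross-bar (80 in y, 12 in x, underside 38 mm below pliers_grips) rests on the seats; slots 18 mm wide, 86 mm between end walls, walls 8 mm above the seats. Pliers seated: pin tips 14 mm above the bench.
- pliers: the whole pliers; origin at pliers_pins
- ring: the whole snap ring; origin under ring_center
- turntable: the whole turntable; origin at turntable_axis
- pot_lidded: bystander: small round pot with a white lid, 45 mm wide, 25 high; origin under its centre
- dark_box: bystander: small dark wooden box 45x75x26; origin under its centre
Mind the look-alikes: they are no part of the job. Of the things that look like the ring, take the one that is nearest to the robot's base at the start.

How it is judged:
By the outcome, as a careful person would: the job done as asked, in the order asked, and still so for the second after the job is handed in, with the robot touching nothing.
It also fails if it takes over 72 s, if anything falls off the work surface, if the arm or the gripper's body presses on something with over 40 N, if the wrist force passes 120 N, or if a joint passes its speed limit or range.

ROBOT

A 7-joint arm with a two-finger parallel gripper is mounted at the origin on a cart in front of the work surface, level with it; the furniture and walls round the work are solid. World frame = base frame: x ahead of the robot, y to its left, z up, the work surface at z = 0. Lengths are in mm, angles in rad, forces in N, time in s.
With the tool pointing down it reaches from about 350 to 900 mm from the base axis. Payload 19.9 kg.
Tool frame: the origin (TCP) lies at the very end of the fingers, on their centre line; the grasp point (between the pads) lies 19 mm behind it (hold_point_z is the distance from the TCP to the grasp point, in mm); x points along the fingers, y is the direction in which the jaws open and shut, and the axes are right-handed (so a half turn about x gives the same grasp; the last joint's range is limited). The gripper opens to 85 mm and grips with 20 to 120 N. Pads are 22 mm wide; open, the fingers measure 114 mm over their backs; the gripper's body (76 mm by 85 mm) begins 54 mm behind the grasp point. The pads swing forward as they close: fully open they stand 13 mm farther back than shut.
Start: joints at [-1.272, 0.417, -0.01, 1.614, 0.005, 1.111, -0.053], TCP at [208.301, 589.245, 209.06] pointing down, gripper open.
Joint ranges: [-2.81, 2.81], [-0.39, 2.02], [-1.27, 1.25], [0.06, 2.57], [-1.19, 4.33], [0.19, 2], [-2.82, 2.82]. Speed limits (rad/s): [1.89, 1.89, 2.39, 2.39, 3.01, 3.01, 3.01].

INTERFACE

Orientations are given as a unit quaternion [x, y, z, w].
In Python, from rig import get_obs, snapshot, sign_off, hold_point_z gives the robot as it stands. The module is installed in compiled form; this text tells all that it offers.
- The arm moves only by the tool apply_moves, never from a script. Its arguments are lists of equal length, an entry for each row: "offset": the shift along the world's x, y, z in units of 25 mm (1.0 is 25 mm), a list of three; "rotation": the turn, a rotation vector about the world's x, y, z in units of 5 degrees (1.0 is 5 degrees), a list of three; "fingers": the opening, from 0 (shut) to 1 (fully open). In form: {"offset": [[dx, dy, dz], ...], "rotation": [[rx, ry, rz], ...], "fingers": [fingers, ...]}. A call has 1 to 20 rows; each row is the pose to reach, as a shift and turn from the pose commanded when the call began; what a row does not reach only later rows make up. A row lasts 1/10 s, in which the tool goes at most 50 mm and 8.59 degrees, less where a joint would pass 70% of its speed; a pose out of reach is approached as far as the arm can. A call with a gripper value outside its range is refused whole. The fingers move at their own pace and stop on an object; the grip force is fixed at half the most. Time passes only in rows, so rows that repeat a pose let the fingers close. It gives the time, the measured TCP pose, the force and the opening at its end, in the units of the state.
- get_obs(): the state, without advancing time (a new reading comes with each control period).
- snapshot(name): name is "scene" or "side" or "wrist"; returns a dict with "img" (384x512x3 uint8, red, green, blue), "fx", "fy", "cx", "cy" (pixels), "pose" (4x4, takes a point from camera to world coordinates). Camera axes: x right, y down, z forward; pixel columns grow to the right and rows downward; lengths in mm; the calibration is good to about 2 mm. A picture is of the moment at which its call begins. There is no depth.
- sign_off(): hands the job in, once; it reports no verdict.
The state is a dict: "t": time; "q": joint angles; "qvel": joint speeds; "joint_torque": joint torques, N m; "position": TCP position; "eef_rot": TCP orientation; "ft_force": force on the tool from outside, world axes, zero at the start; "torque": the same for the moment, N m; "gripper_width": finger opening in mm.
Only numpy, scipy, OpenCV 4.12 (cv2) and the standard library are available. Lean on these libraries where they do the work, as an engineer would, in place of code of your own. Each camera call takes 0.05 s, during which the arm holds its last target.

## Working session

There is one attempt and no reset: what is moved stays moved. The work goes in short steps, Python scripts to look and compute and a tool call to move; the robot and the scene stay as the last step left them, time stands still between calls to the robot, and variables do not carry over. Pictures are saved under pics/ and viewed, and the job is handed in when it is done.

Besides the shell and the picture viewer there is one more tool, called as name(argument=value, ...), one argument or row to a line, values as JSON. apply_moves: Moves the arm, as the interface text tells. Its arguments: {"type":"object","properties":{"offset":{"type":"array"},"rotation":{"type":"array"},"fingers":{"type":"array"}},"required":["offset","rotation","fingers"]}

```bash
mkdir -p pics; cat > h.py <<'E'
import numpy as np, cv2, pickle
from rig import get_obs, snapshot, sign_off, hold_point_z
def snap(n,f):
    s=snapshot(n); pickle.dump(s,open(f'pics/{f}.pkl','wb')); cv2.imwrite(f'pics/{f}.png',s['img'][:,:,::-1]); return s
def load(f): return pickle.load(open(f'pics/{f}.pkl','rb'))
def ray(s,u,v):
    d=np.array([(u-s['cx'])/s['fx'],(v-s['cy'])/s['fy'],1.]); P=np.array(s['pose']); return P[:3,3],P[:3,:3]@d
def onz(s,u,v,z):
    o,d=ray(s,u,v); return o+d*(z-o[2])/d[2]
def proj(s,p):
    P=np.array(s['pose']); c=P[:3,:3].T@(np.array(p)-P[:3,3]); return np.array([s['fx']*c[0]/c[2]+s['cx'],s['fy']*c[1]/c[2]+s['cy']])
def tri(l):
    A=np.zeros((3,3));b=np.zeros(3)
    for s,u,v in l:
        o,d=ray(s,u,v); d=d/np.linalg.norm(d); M=np.eye(3)-np.outer(d,d); A+=M;b+=M@o
    return np.linalg.solve(A,b)
def crop(f,u0,v0,u1,v1,k,out):
    im=cv2.imread(f'pics/{f}.png')[v0:v1,u0:u1]; im=cv2.resize(im,None,fx=k,fy=k,interpolation=cv2.INTER_CUBIC); cv2.imwrite(f'pics/{out}.png',im)
E
python3 - <<'E'
from h import *
for n in ['scene','side','wrist']:
    s=snap(n,n+'0'); print(n,s['fx'],s['cx'],s['cy'],np.round(s['pose'],3).tolist())
print(get_obs(),hold_point_z)
E
```

```text
scene 410.5072316419611 257.75790230850856 193.5955892693776 [[0.635, -0.548, 0.544, 131.254], [-0.772, -0.467, 0.432, -453.121], [0.018, -0.694, -0.719, 702.121], [0.0, 0.0, 0.0, 1.0]]
side 451.36642040130454 252.49263064604915 188.56779255518006 [[-0.494, -0.715, 0.494, 61.943], [-0.869, 0.418, -0.265, 210.13], [-0.017, -0.56, -0.828, 1068.046], [0.0, 0.0, 0.0, 1.0]]
wrist 292.5408337272834 255.53920089212906 189.56708303349154 [[0.333, 0.908, 0.255, 144.554], [0.943, -0.321, -0.091, 611.494], [-0.0, 0.27, -0.963, 373.731], [0.0, 0.0, 0.0, 1.0]]
{'t': 0.15, 'q': array([-1.27250694,  0.41783387, -0.01029966,  1.61402904,  0.00469146,
        1.11069418, -0.05299927]), 'qvel': array([ 3.42111209e-05, -1.27715763e-03,  1.18602252e-03, -1.16854935e-03,
        1.48761652e-04,  6.68917614e-04,  2.16885392e-04]), 'joint_torque': array([ 3.83005799e-04, -8.64741468e+01,  6.79649748e-01, -4.35059488e+01,
        1.92358845e-02,  5.78304694e-03, -3.20589243e-05]), 'position': array([208.21797136, 588.99446651, 208.60874878]), 'eef_rot': array([ 0.11922492,  0.69695724, -0.11988719,  0.69689532]), 'ft_force': array([-0.31560039, -0.16230854, -0.22809666]), 'torque': array([-0.01153392, -0.03539762, -0.05713244]), 'gripper_width': 85.13186701548491} 18.700000000000003
```

View pics/scene0.png

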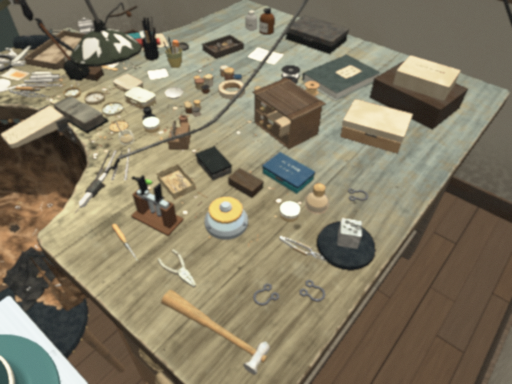

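View pics/side0.png

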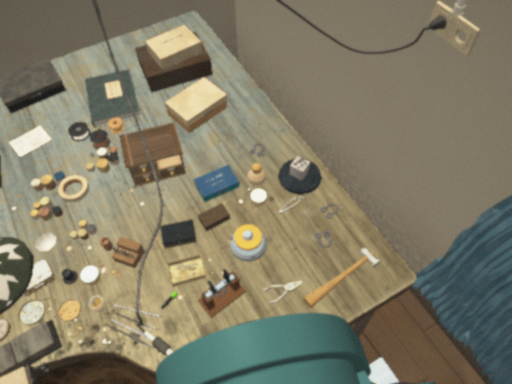

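View pics/wrist0.png

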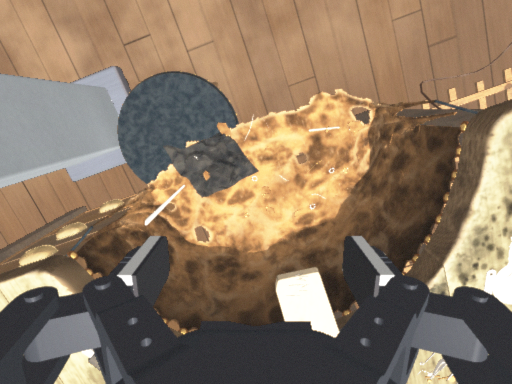

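```bash
python3 - <<'E'
from h import *
crop('scene0',100,160,390,330,2.75,'c1'); crop('side0',180,130,360,290,4,'c2')
s=load('scene0');t=load('side0')
for n,a in [('A',(265,294)),('B',(312,291)),('C',(357,195)),('tt',(227,208)),('stand',(157,205))]: print(n,onz(s,*a,3).round(1))
for n,a in [('A',(323,239)),('B',(330,210)),('C',(258,150)),('tt',(248,235)),('stand',(222,285))]: print(n,onz(t,*a,3).round(1))
E
```

```text
A [ 463.  -214.2    3. ]
B [ 526.5 -279.7    3. ]
C [ 809.8 -216.     3. ]
tt [579.5  -9.3   3. ]
stand [482.5 119.    3. ]
A [ 463.6 -212.3    3. ]
B [ 527.9 -280.     3. ]
C [ 811.4 -215.     3. ]
tt [573.5 -46.8   3. ]
stand [483.4  78.2   3. ]
```

View pics/c1.png

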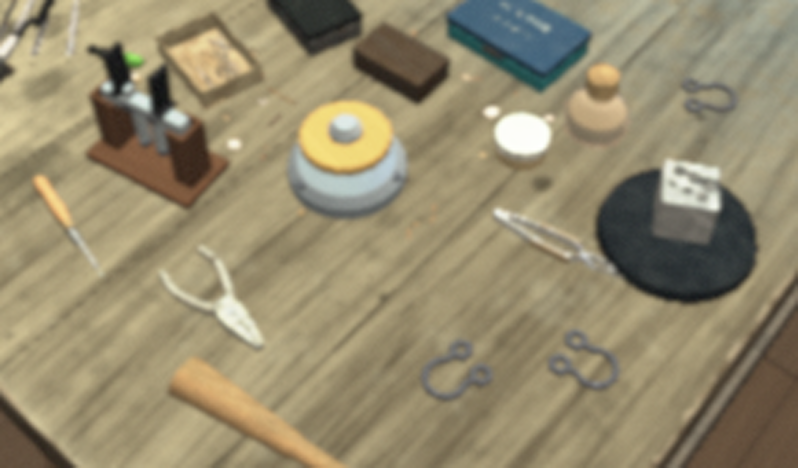

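View pics/c2.png

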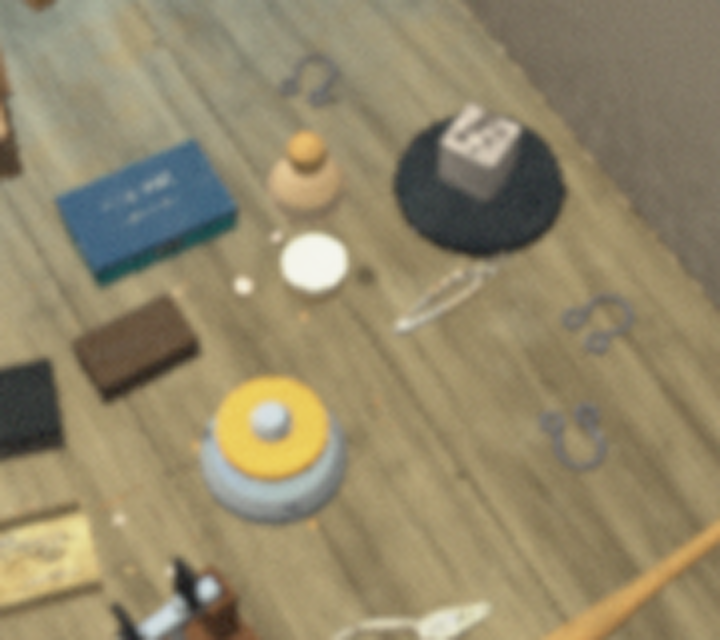

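```bash
python3 - <<'E'
from h import *
from scipy.spatial.transform import Rotation as R
s=load('scene0');t=load('side0');o=get_obs()
M=R.from_quat(o['eef_rot']).as_matrix(); print(M.round(3))
w=load('wrist0');P=np.array(w['pose']); print('cam in tool', (M.T@(P[:3,3]-o['position'])).round(1), (M.T@P[:3,:3]).round(3).tolist())
f=lambda u,v:(100+u/2.75,160+v/2.75); g=lambda u,v:(180+u/4,130+v/4)
print('grip tops', tri([(s,*f(116,47)),(t,*g(122,612))]),tri([(s,*f(160,72)),(t,*g(182,566))]))
print('eyes scene',[onz(s,*f(*a),3).round(1) for a in [(460,350),(479,376),(447,376)]])
print('eyes side',[onz(t,*g(*a),3).round(1) for a in [(552,424),(587,416),(580,440)]])
print('tt',tri([(s,*f(346,121)),(t,*g(271,411))]))
E
```

```text
[[-0.     0.333  0.943]
 [-0.001  0.943 -0.333]
 [-1.    -0.001  0.   ]]
cam in tool [-165.1   -0.2  -67.5] [[-0.001, -0.27, 0.963], [1.0, -0.0, 0.0], [0.0, 0.963, 0.27]]
grip tops [458.2190041  111.76013017 112.64403543] [465.39701505  69.55565732 109.71010103]
eyes scene [array([ 477.3, -208.4,    3. ]), array([ 469.7, -231.3,    3. ]), array([ 455.4, -214.3,    3. ])]
eyes side [array([ 477.6, -206. ,    3. ]), array([ 470.9, -229.5,    3. ]), array([ 458.5, -215.2,    3. ])]
tt [551.17640886 -35.46623597  59.60724901]
```

apply_moves(
  offset=[
    [1.5,-2,2],
    [3,-4,3],
    [4.5,-6,3],
    [6,-9,3],
    [7,-11,3],
    [8,-13,3],
    [9,-15,3],
    [10.2,-17,3],
    [10.2,-19,3],
    [10.2,-19.9,2.5],
    [10.2,-19.9,1.5],
    [10.2,-19.9,0.8],
    [10.2,-19.9,0.8],
  ],
  rotation=[
    [0,0,0.5],
    [0,0,1],
    [0,0,1.5],
    [0,0,2],
    [0,0,2.5],
    [0,0,3],
    [0,0,4],
    [0,0,5],
    [0,0,5.8],
    [0,0,5.8],
    [0,0,5.8],
    [0,0,5.8],
    [0,0,5.8],
  ],
  fingers=[1,1,1,1,1,1,1,1,1,1,1,1,1],
)

```text
t: 1.45
position: [462.5, 86.9, 226.1]
eef_rot: [-0.057, 0.706, 0.056, 0.703]
ft_force: [-1.4, 0.6, -0.6]
gripper_width: 85.3
```

```bash
python3 - <<'E'
from h import *
snap('wrist','w1'); o=get_obs(); print(o['t'],o['position'],o['eef_rot'])
cv2.imwrite('pics/w1b.png',cv2.resize(cv2.imread('pics/w1.png'),None,fx=1.5,fy=1.5,interpolation=2))
E
```

```text
1.5 [462.76426224  89.52147909 227.62530861] [-0.0578097   0.70570604  0.05699348  0.70383859]
```

View pics/w1b.png

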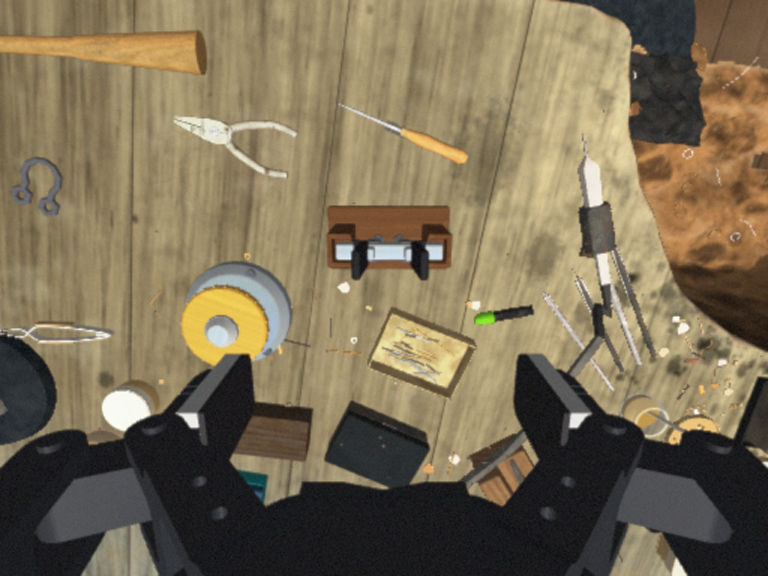

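```bash
python3 - <<'E'
from h import *
crop('w1',200,120,320,200,6,'c3'); crop('w1',110,160,210,250,6,'c4'); crop('w1',0,90,60,160,8,'c5')
E
```

```text
(no output)
```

View pics/c3.png

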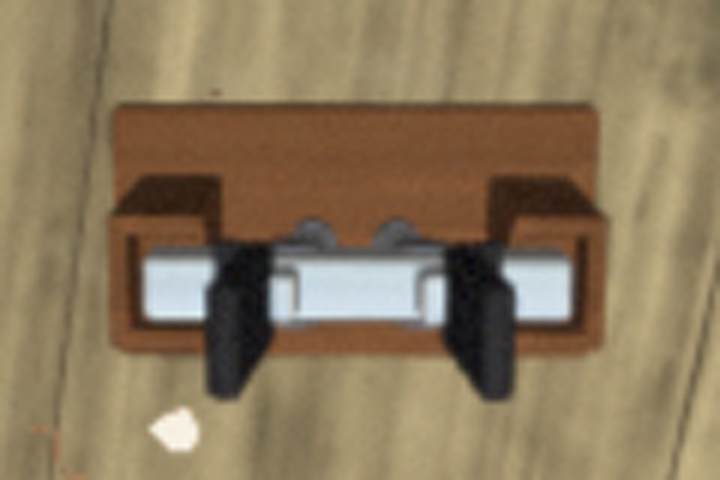

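View pics/c4.png

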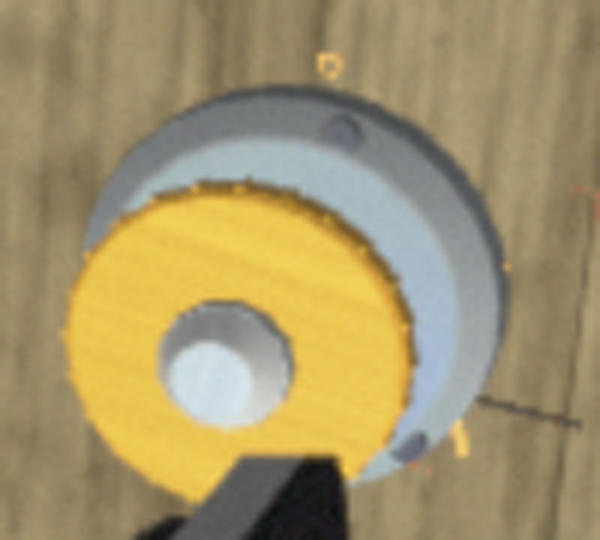

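View pics/c5.png

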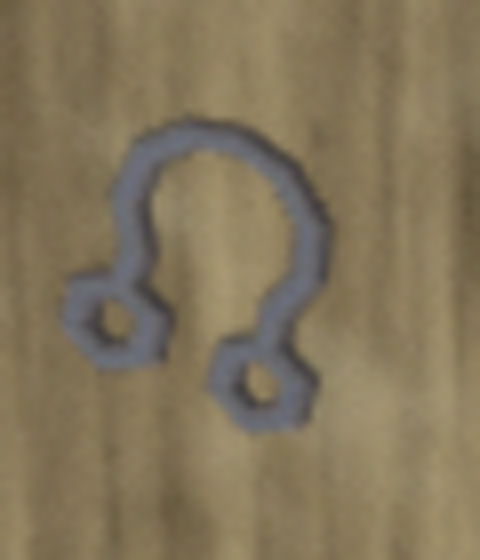

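```bash
python3 - <<'E'
from h import *
w=load('w1');s=load('scene0');t=load('side0')
p=lambda u,v,k,a,b:(a+u/k,b+v/k)
c3=lambda u,v:p(u,v,6,200,120); c4=lambda u,v:p(u,v,6,110,160); c5=lambda u,v:p(u,v,8,0,90)
L=onz(w,*c3(222,341),117);Rr=onz(w,*c3(499,341),117)
print('grips',L,Rr,(L+Rr)/2, np.degrees(np.arctan2(*(L-Rr)[[1,0]])))
for z,pts in [(65,[(110,283),(605,283)]),(65,[(125,215),(120,350),(590,215),(600,350)]),(63,[(143,258),(143,322),(573,258),(573,322)])]:
    q=[onz(w,*c3(*a),z) for a in pts]; print(np.round(q,1).tolist(), np.mean(q,0))
e1=onz(w,*c5(116,320),3);e2=onz(w,*c5(262,383),3); print('eyes',e1,e2,np.linalg.norm(e1-e2),(e1+e2)/2)
d=(e1-e2)/np.linalg.norm(e1-e2); print('perp yaw',np.degrees(np.arctan2(d[1],d[0])))
print('top',onz(w,*c4(210,384),62)); print('disc edges',onz(w,*c4(65,345),48),onz(w,*c4(412,345),48),onz(w,*c4(238,182),48))
print('spindle at disc',onz(w,*c4(160,360),48),onz(w,*c4(294,360),48),onz(w,*c4(228,300),48))
# ring A other
E
```

```text
grips [461.71588823  68.01916738 117.        ] [454.61916561 111.87150383 117.        ] [458.16752692  89.94533561 117.        ] -80.80739222640787
[[466.3, 44.0, 65.0], [451.4, 136.4, 65.0]] [458.86535753  90.18246565  65.        ]
[[453.1, 45.1, 65.0], [478.9, 47.5, 65.0], [439.2, 131.0, 65.0], [464.3, 138.0, 65.0]] [458.86545764  90.42543989  65.        ]
[[461.0, 49.4, 63.0], [473.3, 51.0, 63.0], [448.0, 129.8, 63.0], [460.1, 132.2, 63.0]] [460.59844586  90.59168382  63.        ]
eyes [ 473.17913814 -231.22005389    3.        ] [ 479.7473173  -208.07361207    3.        ] 24.060314765360815 [ 476.46322772 -219.64683298    3.        ]
perp yaw -105.84215274826103
top [550.43850692 -35.04748373  62.        ]
disc edges [553.06829805 -70.18790812  48.        ] [541.47278631   1.35268328  48.        ] [511.86857874 -36.7804806   48.        ]
spindle at disc [553.25298198 -50.42163551  48.        ] [548.76373695 -22.72717658  48.        ] [537.6546313  -37.19884231  48.        ]
```

apply_moves(
  offset=[
    [-0.1,0,-1],
    [-0.17,-0.06,-2],
    [-0.17,-0.06,-3],
    [-0.17,-0.06,-4],
    [-0.17,-0.06,-4.5],
    [-0.17,-0.06,-4.5],
    [-0.17,-0.06,-4.5],
  ],
  rotation=[
    [0,0,0],
    [0,0,0],
    [0,0,0],
    [0,0,0],
    [0,0,0],
    [0,0,0],
    [0,0,0],
  ],
  fingers=[1,1,1,1,1,1,1],
)

```text
t: 2.2
position: [459.5, 90.7, 117.4]
eef_rot: [-0.059, 0.704, 0.059, 0.705]
ft_force: [-0.1, 0.3, 0.4]
gripper_width: 85.5
```

```bash
cat >> h.py <<'E'
from scipy.spatial.transform import Rotation as Ro
def st():
    o=get_obs(); M=Ro.from_quat(o['eef_rot']).as_matrix()
    print('t%.2f'%o['t'],'pos',o['position'].round(2),'down',M[:,0].round(3),'yaw_y %.2f'%np.degrees(np.arctan2(-M[0,1],M[1,1])),'F',o['ft_force'].round(2),'T',o['torque'].round(2),'w %.2f'%o['gripper_width']); return o,M
E
python3 - <<'E'
from h import *
snap('wrist','w2'); st()
crop('w2',130,60,390,260,3,'c6')
E
```

```text
t2.25 pos [459.69  90.68 117.67] down [ 0.001  0.    -1.   ] yaw_y 9.55 F [0.26 0.32 0.13] T [0.   0.02 0.01] w 85.14
```

View pics/c6.png

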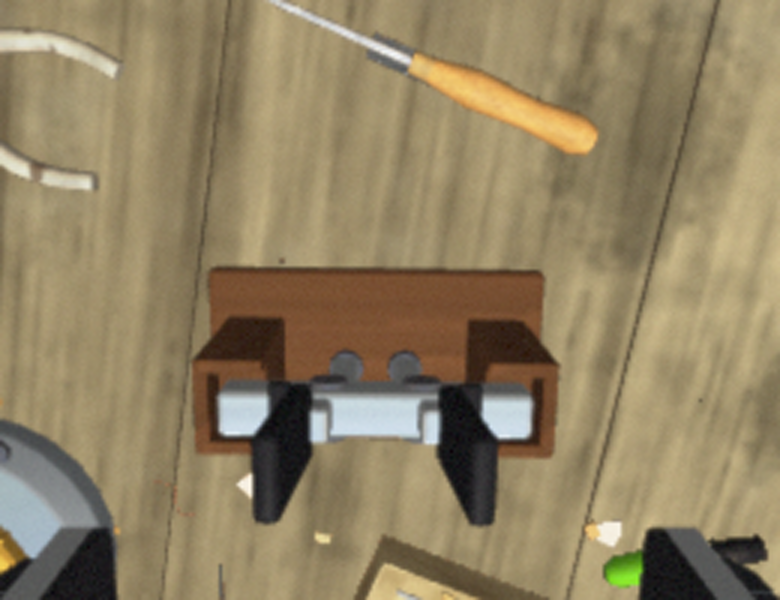

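```bash
python3 - <<'E'
from h import *
w=load('w2'); c=lambda u,v:(130+u/3,60+v/3)
print(onz(w,*c(374,469),117), onz(w,*c(254,520),117),onz(w,*c(494,520),117))
# stand walls z=65; bar
q=[onz(w,*c(*a),65) for a in [(195,360),(197,455),(556,362),(552,455)]];print(np.round(q,1).tolist(),np.mean(q,0))
q=[onz(w,*c(*a),64) for a in [(218,383),(218,438),(531,382),(531,438)]];print(np.round(q,1).tolist(),np.mean(q,0))
print('base',[onz(w,*c(*a),0).round(1) for a in [(211,270),(541,270)]])
E
```

```text
[455.36137824  89.02144729 117.        ] [470.40808742  66.64350466 117.        ] [462.26741769 115.07610919 117.        ]
[[453.3, 42.2, 65.0], [478.9, 45.6, 65.0], [438.6, 133.2, 65.0], [463.4, 137.7, 65.0]] [458.54721621  89.68986153  65.        ]
[[458.7, 48.6, 64.0], [473.6, 50.4, 64.0], [445.1, 128.3, 64.0], [460.0, 131.5, 64.0]] [459.35256289  89.68191814  64.        ]
base [array([440.9,  33. ,   0. ]), array([423.2, 137.9,   0. ])]
```

apply_moves(
  offset=[
    [-0.05,-0.04,-0.5],
    [-0.05,-0.04,-1],
    [-0.05,-0.04,-1.4],
    [-0.05,-0.04,-1.56],
    [-0.05,-0.04,-1.56],
    [-0.05,-0.04,-1.56],
    [-0.05,-0.04,-1.56],
    [-0.05,-0.04,-1.56],
    [-0.05,-0.04,-1.56],
  ],
  rotation=[
    [0,0,0],
    [0,0,0],
    [0,0,0],
    [0,0,0],
    [0,0,0],
    [0,0,0],
    [0,0,0],
    [0,0,0],
    [0,0,0],
  ],
  fingers=[1,1,1,1,0.65,0.55,0.55,0.55,0.55],
)

```text
t: 3.15
position: [458.2, 89.3, 78.1]
eef_rot: [-0.059, 0.704, 0.059, 0.705]
ft_force: [-0.3, -0.9, 5.7]
gripper_width: 47.1
```

```bash
python3 - <<'E'
from h import *
snap('wrist','w3'); st()
crop('w3',100,100,400,320,2.6,'c7')
E
```

```text
t3.20 pos [458.27  89.3   78.09] down [ 0.001  0.    -1.   ] yaw_y 9.53 F [-0.05 -0.58  5.61] T [-0.13  0.09 -0.07] w 47.11
```

View pics/c7.png

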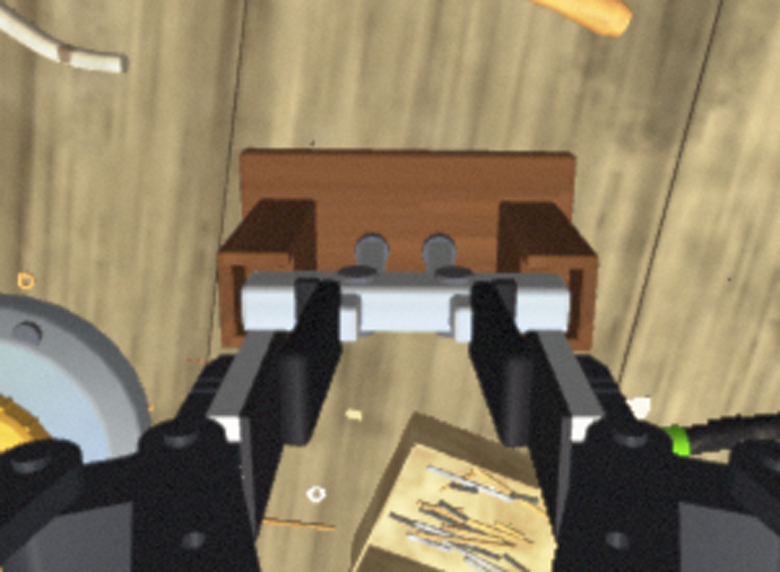

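apply_moves(
  offset=[
    [0,0,0.3],
    [0,0,0.8],
    [0,0,1.4],
    [0,0,2],
    [0,-0.3,2.6],
    [0,-1,3],
    [0,-2.2,3],
    [0.1,-3.5,3],
    [0.2,-4.8,3],
    [0.3,-6.1,3],
    [0.4,-7.4,3],
    [0.5,-8.7,3],
    [0.6,-10,3],
    [0.69,-11.2,3],
    [0.69,-12,2.6],
    [0.69,-12.34,2],
    [0.69,-12.34,1.4],
    [0.69,-12.34,1],
    [0.69,-12.34,0.9],
    [0.69,-12.34,0.9],
  ],
  rotation=[
    [0,0,0],
    [0,0,0],
    [0,0,0],
    [0,0,0],
    [0,0,0],
    [0,0,-0.3],
    [0,0,-0.8],
    [0,0,-1.3],
    [0,0,-1.8],
    [0,0,-2.3],
    [0,0,-2.8],
    [0,0,-3.3],
    [0,0,-3.8],
    [0,0,-4.3],
    [0,0,-4.8],
    [0,0,-5.07],
    [0,0,-5.07],
    [0,0,-5.07],
    [0,0,-5.07],
    [0,0,-5.07],
  ],
  fingers=[0.54,0.53,0.52,0.52,0.52,0.52,0.52,0.52,0.52,0.52,0.52,0.52,0.52,0.52,0.52,0.52,0.52,0.52,0.52,0.52],
)

```text
t: 5.2
position: [474.9, -218.9, 99.9]
eef_rot: [0.097, 0.701, -0.097, 0.7]
ft_force: [0.9, 0.2, -1.1]
gripper_width: 44.7
```

```bash
python3 - <<'E'
from h import *
snap('wrist','w4'); st()
crop('w4',130,60,390,260,3,'c8')
E
```

```text
t5.25 pos [ 475.18 -219.02  100.34] down [ 0. -0. -1.] yaw_y -15.79 F [ 0.25  0.12 -0.92] T [0.04 0.05 0.04] w 44.39
```

View pics/c8.png

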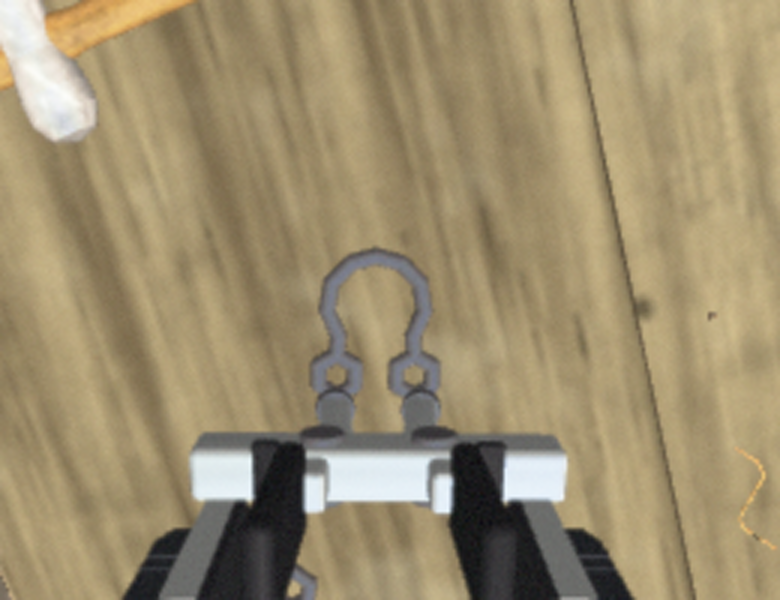

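```bash
python3 - <<'E'
from h import *
crop('w4',220,130,290,215,9,'c9')
E
```

```text
(no output)
```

View pics/c9.png

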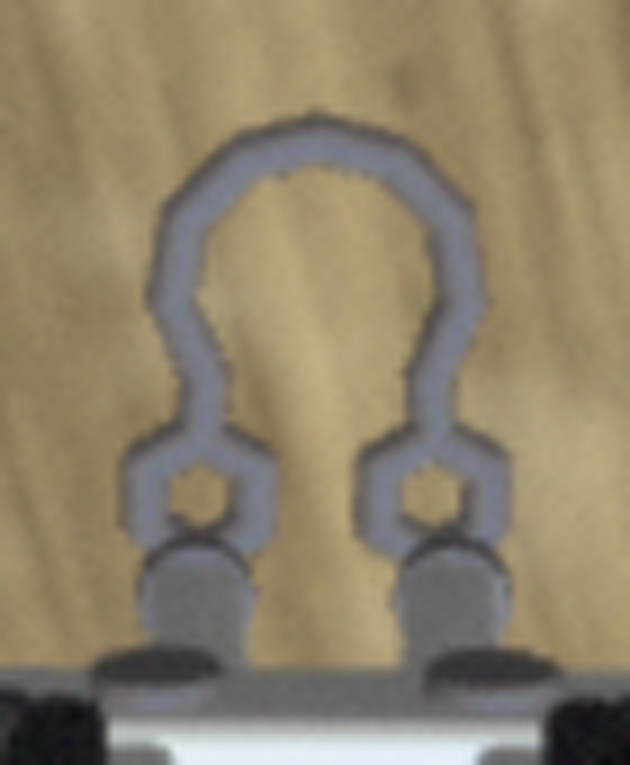

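```bash
python3 - <<'E'
from h import *
w=load('w4'); c=lambda u,v:(220+u/9,130+v/9)
o,M=st()
tcp=o['position']
def rel(p): return (M.T@(p-tcp)).round(2)
print('tool z dir',M[:,2])
for n,a in [('eL',(198.5,495)),('eR',(432.5,495)),('hL',(199,495)),('hR',(432,493)),('top',(318,140))]:
    p=onz(w,*c(*a),3); print(n,p.round(2),rel(p))
for z in (36,40.5,44):
    a=onz(w,*c(196.5,590),z);b=onz(w,*c(452.5,590),z); print(z,np.linalg.norm(a-b).round(2),rel((a+b)/2),rel(a),rel(b))
E
```

```text
t5.25 pos [ 475.18 -219.02  100.34] down [ 0. -0. -1.] yaw_y -15.79 F [ 0.25  0.12 -0.92] T [0.04 0.05 0.04] w 44.39
tool z dir [ 9.62250925e-01 -2.72163801e-01  1.54172510e-04]
eL [ 473.03 -231.4     3.  ] [ 97.34 -12.5    1.28]
eR [ 479.6  -208.22    3.  ] [97.34 11.6   1.29]
hL [ 473.04 -231.35    3.  ] [ 97.34 -12.45   1.28]
hR [ 479.38 -208.21    3.  ] [97.34 11.54  1.08]
top [ 441.34 -209.64    3.  ] [ 97.34  -0.18 -35.14]
36 23.28 [64.34  0.4   1.53] [ 64.34 -11.24   1.53] [64.34 12.04  1.54]
40.5 22.82 [59.84  0.39  0.17] [ 59.84 -11.02   0.17] [59.84 11.8   0.18]
44 22.46 [56.34  0.38 -0.88] [ 56.34 -10.85  -0.89] [56.34 11.61 -0.88]
```

apply_moves(
  offset=[
    [-0.01,-0.03,-0.4],
    [-0.01,-0.03,-0.9],
    [-0.01,-0.03,-1],
    [-0.01,-0.03,-1],
    [-0.01,-0.03,-1],
  ],
  rotation=[
    [0,0,0],
    [0,0,0],
    [0,0,0],
    [0,0,0],
    [0,0,0],
  ],
  fingers=[0.51,0.51,0.51,0.51,0.51],
)

```text
t: 5.75
position: [474.9, -220.1, 75.1]
eef_rot: [0.097, 0.7, -0.097, 0.7]
ft_force: [-0.3, 0.4, -1.2]
gripper_width: 43.5
```

```bash
python3 - <<'E'
from h import *
snap('wrist','w5');snap('scene','s5');snap('side','d5'); st()
crop('w5',220,100,290,185,9,'c10')
crop('s5',235,240,315,310,9,'c11')
crop('d5',290,210,350,260,9,'c12')
E
```

```text
t5.90 pos [ 474.97 -220.06   75.35] down [ 0. -0. -1.] yaw_y -15.82 F [ 1.04 -0.07 -1.13] T [0.01 0.05 0.  ] w 43.47
```

View pics/c10.png

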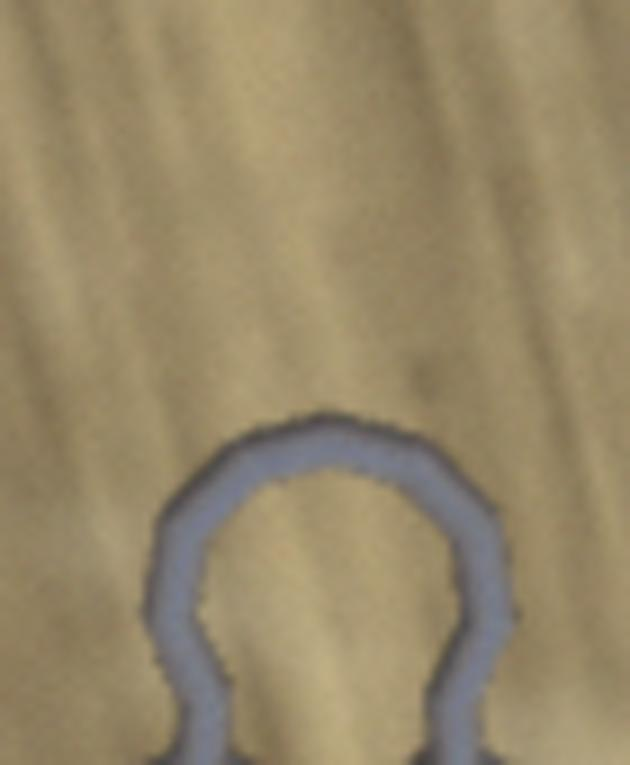

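View pics/c11.png

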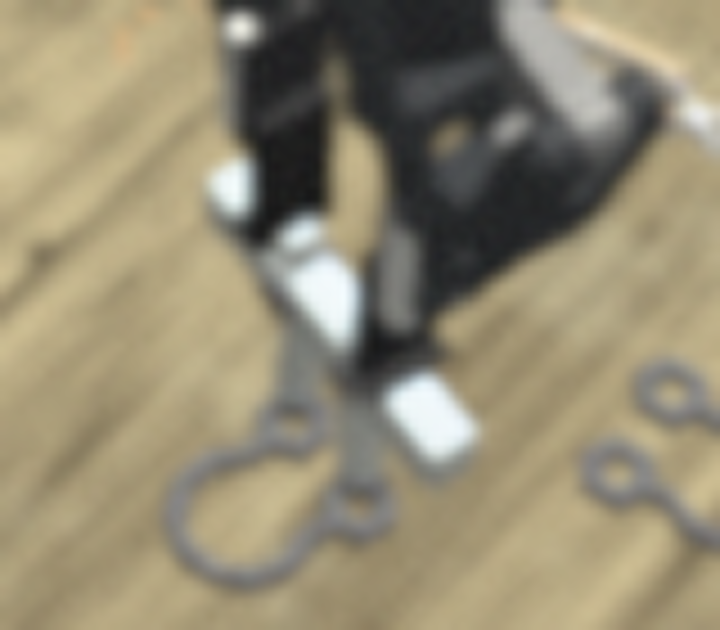

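View pics/c12.png

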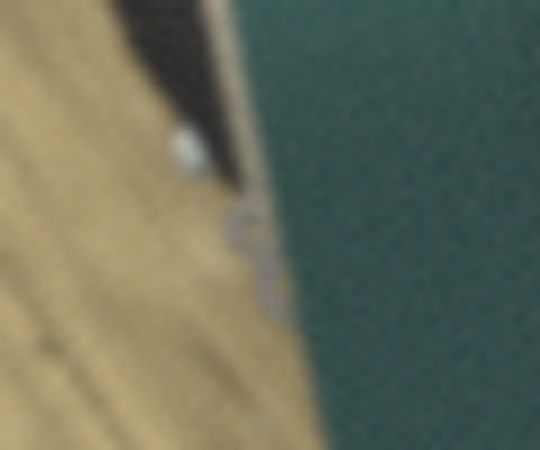

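```bash
python3 - <<'E'
from h import *
crop('w5',220,140,290,210,10,'c10')
s=load('s5'); 
print([onz(s,235+u/9,240+v/9,3).round(1) for u,v in [(292,420),(358,503)]], [onz(s,235+u/9,240+v/9,15).round(1) for u,v in [(293,395),(362,470)]])
E
```

```text
[array([ 478.5, -207.8,    3. ]), array([ 471.8, -231.1,    3. ])] [array([ 477.5, -208.4,   15. ]), array([ 472.7, -230.8,   15. ])]
```

View pics/c10.png

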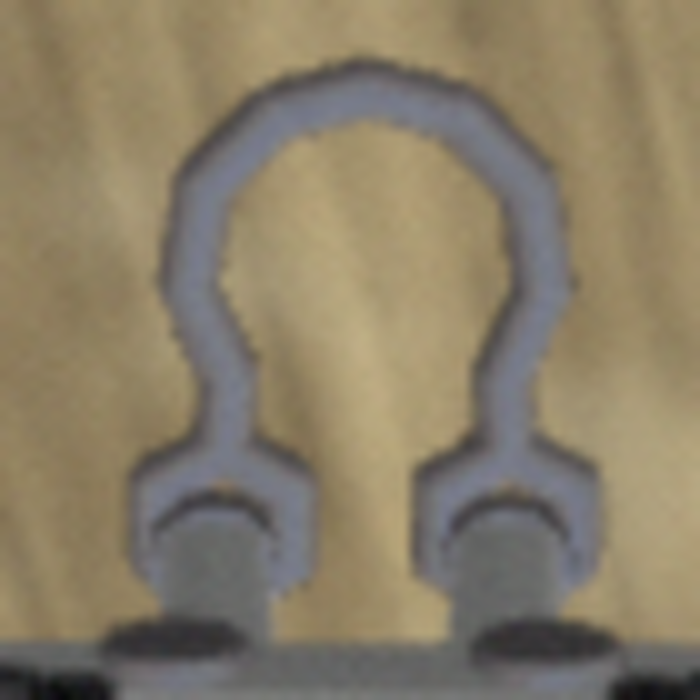

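```bash
python3 - <<'E'
from h import *
w=load('w5'); o=get_obs(); M=Ro.from_quat(o['eef_rot']).as_matrix(); tcp=o['position']
rel=lambda p:(M.T@(p-tcp)).round(2)
c=lambda u,v:(220+u/10,140+v/10)
P=np.array(w['pose']);print('cam in tool',rel(P[:3,3]))
for a in [(223.5,522),(507.5,522),(366,92)]: print('eye',rel(onz(w,*c(*a),3)))
for a in [(130,522),(223,438),(365,62)]: print('edges',rel(onz(w,*c(*a),3)))
for z in (13,16,19): print(z,[rel(onz(w,*c(*a),z))[1:] for a in [(152,545),(277,545),(445,545),(572,545),(214,491),(509,491)]])
E
```

```text
cam in tool [-165.     -0.24  -67.56]
eye [ 72.35 -11.29   1.21]
eye [72.35 12.7   1.22]
eye [ 72.33   0.72 -35.1 ]
edges [ 72.35 -19.19   1.21]
edges [ 72.34 -11.24  -6.11]
edges [ 72.33   0.64 -37.52]
13 [array([-16.65,   0.26]), array([-6.51,  0.26]), array([7.11, 0.27]), array([17.41,  0.27]), array([-11.56,  -4.29]), array([12.24, -4.28])]
16 [array([-16.43,  -0.64]), array([-6.43, -0.64]), array([ 7.01, -0.63]), array([17.18, -0.63]), array([-11.41,  -5.12]), array([12.07, -5.11])]
19 [array([-16.21,  -1.53]), array([-6.35, -1.53]), array([ 6.92, -1.53]), array([16.94, -1.52]), array([-11.26,  -5.96]), array([11.91, -5.95])]
```

apply_moves(
  offset=[
    [0.047,0.003,0],
    [0.047,0.003,-0.1],
    [0.047,0.003,-0.2],
    [0.047,0.003,-0.26],
    [0.047,0.003,-0.3],
    [0.047,0.003,-0.3],
  ],
  rotation=[
    [0,0,0],
    [0,0,0],
    [0,0,0],
    [0,0,0],
    [0,0,0],
    [0,0,0],
  ],
  fingers=[0.505,0.505,0.505,0.505,0.505,0.505],
)

```text
t: 6.5
position: [475.8, -219.9, 67.4]
eef_rot: [0.097, 0.7, -0.097, 0.7]
ft_force: [-0.8, 0.5, -0.6]
gripper_width: 43.2
```

```bash
python3 - <<'E'
from h import *
snap('wrist','w6'); st()
crop('w6',220,140,290,210,10,'c13')
E
```

```text
t6.55 pos [ 475.96 -219.93   67.5 ] down [-0. -0. -1.] yaw_y -15.82 F [ 0.03 -0.23 -1.09] T [-0.    0.04 -0.06] w 43.06
```

View pics/c13.png

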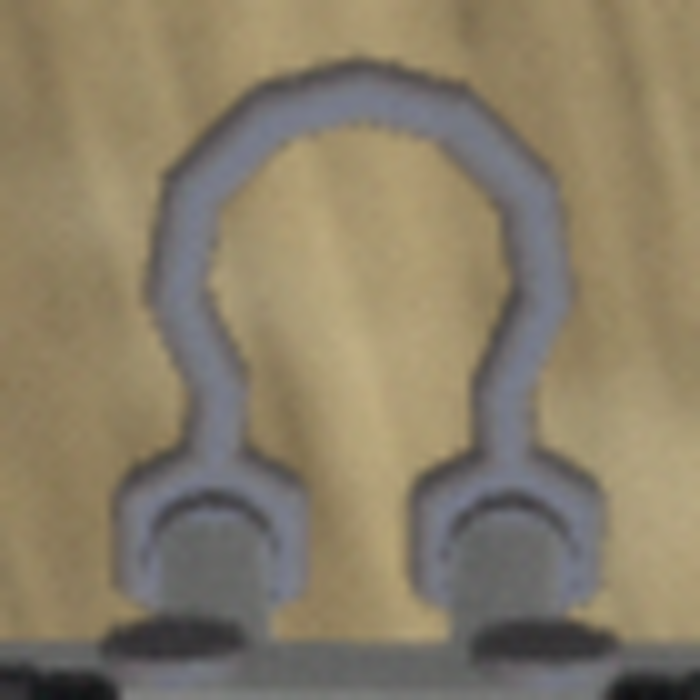

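apply_moves(
  offset=[
    [0,0,-0.04],
    [0,0,-0.08],
    [0,0,-0.1],
    [0,0,-0.1],
  ],
  rotation=[
    [0,0,0],
    [0,0,0],
    [0,0,0],
    [0,0,0],
  ],
  fingers=[0.505,0.505,0.505,0.505],
)

```text
t: 6.95
position: [476.4, -220.1, 65.4]
eef_rot: [0.097, 0.7, -0.097, 0.701]
ft_force: [0.5, 0.8, 5.9]
gripper_width: 43.5
```

```bash
python3 - <<'E'
from h import *
w=snap('wrist','w7'); o,M=st(); tcp=o['position']
rel=lambda p:(M.T@(p-tcp)).round(2)
crop('w7',220,140,290,210,10,'c14')
E
```

```text
t7.00 pos [ 476.4  -220.13   65.41] down [ 0.001 -0.    -1.   ] yaw_y -15.82 F [0.2  0.56 4.85] T [0.06 0.03 0.01] w 43.19
```

View pics/c14.png

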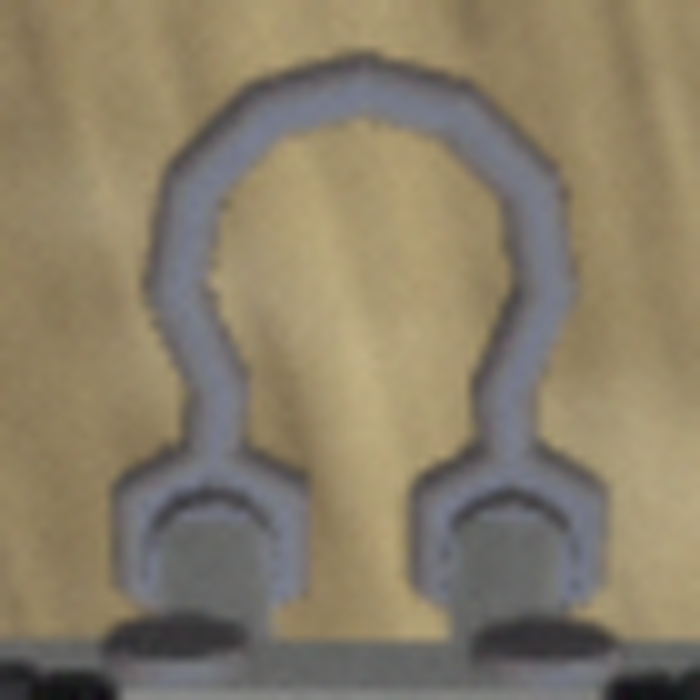

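```bash
python3 - <<'E'
from h import *
w=load('w7'); o=get_obs(); M=Ro.from_quat(o['eef_rot']).as_matrix(); tcp=o['position']
rel=lambda p:(M.T@(p-tcp)).round(2)
c=lambda u,v:(220+u/10,140+v/10)
for a in [(211,453),(508,453),(366,55)]: print('ring edges z3',rel(onz(w,*c(*a),3)))
for z in (5.5,8,10): print(z,[rel(onz(w,*c(*a),z))[1:] for a in [(212,488),(510,488),(147,545),(280,545),(443,545),(578,545)]])
E
```

```text
ring edges z3 [ 62.4  -11.67  -7.2 ]
ring edges z3 [62.4  12.23 -7.2 ]
ring edges z3 [ 62.37   0.77 -39.12]
5.5 [array([-11.51,  -4.98]), array([12.29, -4.97]), array([-16.79,  -0.22]), array([-6.11, -0.22]), array([ 6.98, -0.22]), array([17.82, -0.21])]
8 [array([-11.38,  -5.67]), array([12.16, -5.66]), array([-16.6 ,  -0.97]), array([-6.04, -0.97]), array([ 6.9 , -0.97]), array([17.62, -0.96])]
10 [array([-11.28,  -6.23]), array([12.04, -6.22]), array([-16.46,  -1.57]), array([-5.99, -1.57]), array([ 6.84, -1.56]), array([17.46, -1.56])]
```

apply_moves(
  offset=[
    [0,0,0],
    [0,0,0.01],
    [0,0,0.02],
    [0,0,0.02],
    [0,0,0.02],
  ],
  rotation=[
    [0,0,0],
    [0,0,0],
    [0,0,0],
    [0,0,0],
    [0,0,0],
  ],
  fingers=[0.48,0.46,0.44,0.43,0.43],
)

```text
t: 7.5
position: [476.6, -220.2, 66.1]
eef_rot: [0.097, 0.7, -0.097, 0.701]
ft_force: [-0.1, 0.7, 7.9]
gripper_width: 37.0
```

```bash
python3 - <<'E'
from h import *
w=snap('wrist','w8'); o,M=st(); tcp=o['position']
crop('w8',210,130,300,210,8,'c15')
E
```

```text
t7.55 pos [ 476.58 -220.22   66.11] down [ 0.001 -0.    -1.   ] yaw_y -15.82 F [-0.81 -0.08  8.65] T [0.03 0.04 0.03] w 36.99
```

View pics/c15.png

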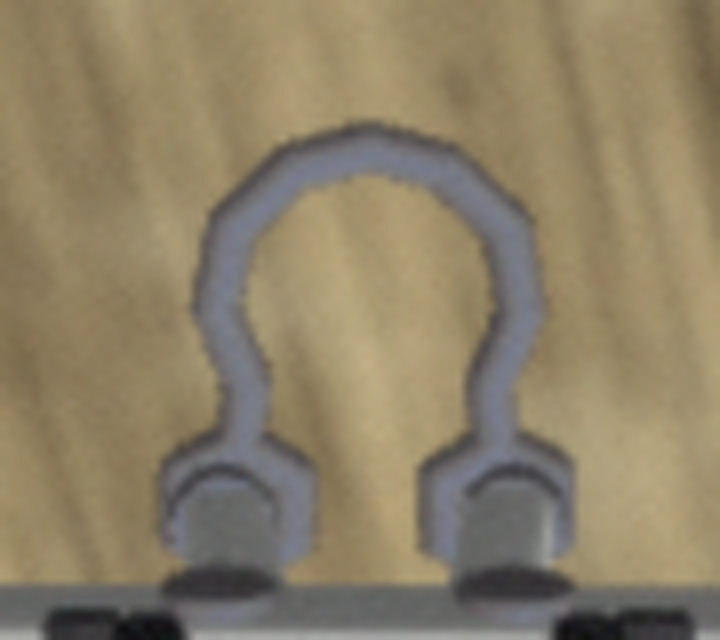

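```bash
python3 - <<'E'
from h import *
s=snap('scene','s8'); st()
crop('s8',245,265,295,310,16,'c16')
crop('w8',222,180,290,207,11.5,'c17')
w=load('w8'); 
rel=lambda p:(M.T@(p-tcp)).round(2)
o=get_obs(); M=Ro.from_quat(o['eef_rot']).as_matrix(); tcp=o['position']
c=lambda u,v:(210+u/8,130+v/8)
for z in(3,5.5): print([rel(onz(w,*c(*a),z)) for a in [(160,500),(318,500),(418,500),(575,500),(370,123)]])
for z in(5.5,8): print([rel(onz(w,*c(*a),z)) for a in [(168,500),(278,500),(463,500),(566,500)]])
E
```

```text
t7.60 pos [ 476.53 -220.24   66.1 ] down [ 0.001 -0.    -1.   ] yaw_y -15.82 F [-0.26  0.04  8.56] T [0.04 0.1  0.06] w 37.21
[array([ 63.1 , -20.79,  -0.96]), array([63.1 , -4.74, -0.96]), array([63.1 ,  5.42, -0.96]), array([63.1 , 21.38, -0.95]), array([ 63.05,   0.53, -39.13])]
[array([ 60.6 , -20.56,  -1.69]), array([60.6 , -4.69, -1.69]), array([60.6 ,  5.36, -1.69]), array([60.59, 21.14, -1.68]), array([ 60.55,   0.52, -39.44])]
[array([ 60.6 , -19.76,  -1.69]), array([60.6 , -8.71, -1.69]), array([60.6 ,  9.88, -1.68]), array([60.6 , 20.24, -1.68])]
[array([ 58.1 , -19.54,  -2.42]), array([58.1 , -8.61, -2.42]), array([58.1 ,  9.77, -2.41]), array([58.09, 20.01, -2.41])]
```

View pics/c16.png

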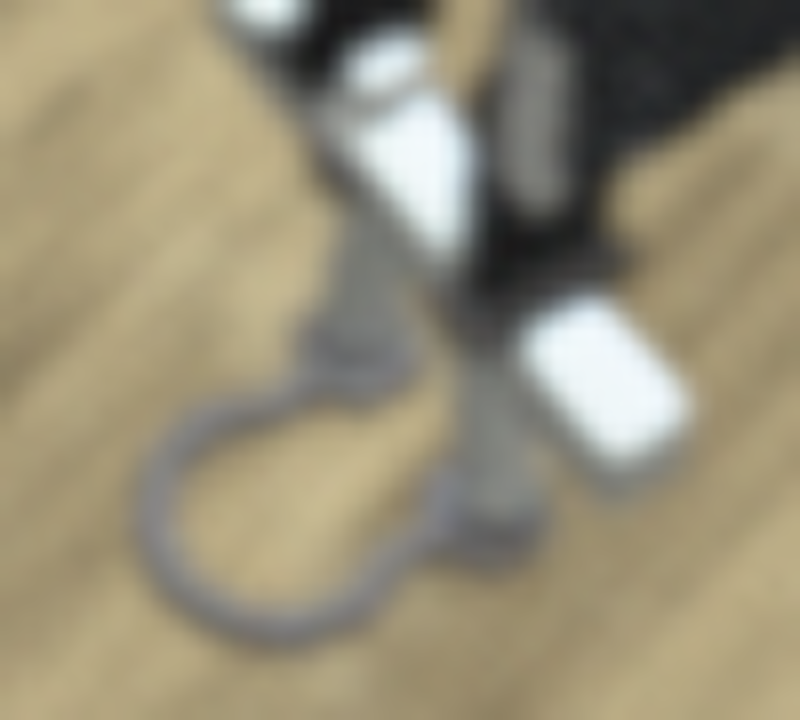

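View pics/c17.png

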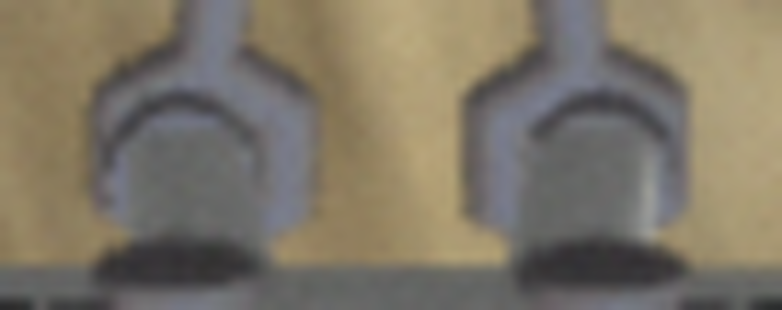

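apply_moves(
  offset=[
    [0,0,0],
    [0,0,0.01],
    [0,0,0.02],
    [0,0,0.02],
  ],
  rotation=[
    [0,0,0],
    [0,0,0],
    [0,0,0],
    [0,0,0],
  ],
  fingers=[0.41,0.39,0.37,0.37],
)

```text
t: 8.0
position: [476.6, -220.3, 66.6]
eef_rot: [0.097, 0.7, -0.097, 0.701]
ft_force: [-1.3, -0.7, 8.9]
gripper_width: 32.3
```

```bash
python3 - <<'E'
from h import *
w=snap('wrist','w9'); o,M=st(); tcp=o['position']
crop('w9',210,130,300,210,8,'c18')
E
```

```text
t8.05 pos [ 476.57 -220.27   66.63] down [ 0.001 -0.001 -1.   ] yaw_y -15.82 F [0.42 0.24 7.83] T [ 0.01  0.03 -0.03] w 31.84
```

View pics/c18.png

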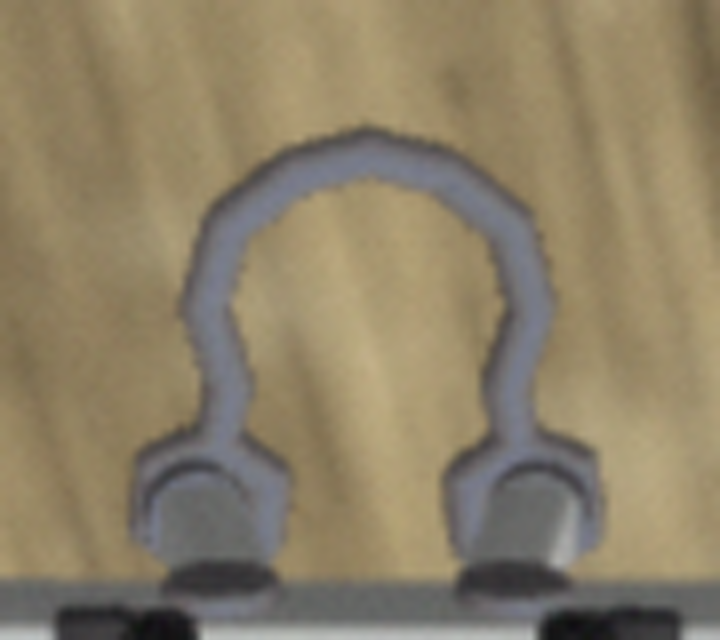

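apply_moves(
  offset=[
    [0,0,0],
    [0,0,0.01],
    [0,0,0.01],
    [0,0,0.01],
    [0,0,0.01],
  ],
  rotation=[
    [0,0,0],
    [0,0,0],
    [0,0,0],
    [0,0,0],
    [0,0,0],
  ],
  fingers=[0.34,0.31,0.28,0.24,0.2],
)

```text
t: 8.55
position: [476.6, -220.4, 66.9]
eef_rot: [0.097, 0.7, -0.098, 0.701]
ft_force: [0.1, 0.1, 9.3]
gripper_width: 20.7
```

```bash
python3 - <<'E'
from h import *
w=snap('wrist','w10'); o,M=st(); tcp=o['position']
crop('w10',200,130,310,210,7,'c19')
E
```

```text
t8.60 pos [ 476.66 -220.34   66.97] down [ 0.002 -0.001 -1.   ] yaw_y -15.83 F [-0.04 -0.39  8.54] T [-0.08  0.15 -0.01] w 20.68
```

View pics/c19.png

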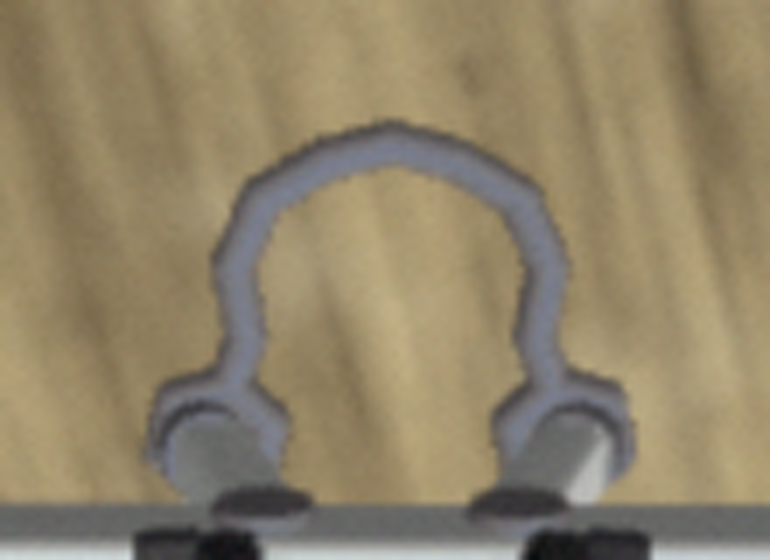

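apply_moves(
  offset=[
    [0,0,0],
    [0,0,0],
    [0,0,0],
    [0,0,0],
  ],
  rotation=[
    [0,0,0],
    [0,0,0],
    [0,0,0],
    [0,0,0],
  ],
  fingers=[0.15,0.1,0,0],
)

```text
t: 9.0
position: [476.6, -220.4, 66.9]
eef_rot: [0.097, 0.7, -0.098, 0.701]
ft_force: [-0.6, 0.0, 10.6]
gripper_width: 20.6
```

```bash
python3 - <<'E'
from h import *
w=snap('wrist','w11'); o,M=st(); tcp=o['position']
crop('w11',180,120,330,220,5.3,'c20')
E
```

```text
t9.05 pos [ 476.64 -220.35   66.97] down [ 0.002 -0.001 -1.   ] yaw_y -15.83 F [-0.2  -0.28  8.32] T [-0.03  0.18  0.02] w 20.78
```

View pics/c20.png

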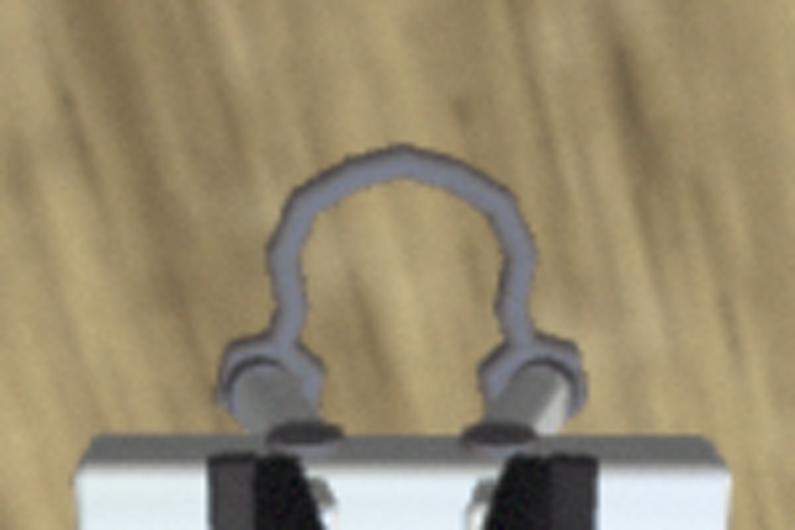

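```bash
python3 - <<'E'
from h import *
crop('w11',130,130,390,330,3,'c21')
w=load('w11'); o,M=st(); tcp=o['position']
rel=lambda p:(M.T@(p-tcp)).round(2)
c=lambda u,v:(180+u/5.3,120+v/5.3)
for z in(3,5.5): print([rel(onz(w,*c(*a),z)) for a in [(217,380),(325,380),(479,380),(587,380),(402,146),(267,255),(305,255),(495,255),(537,255)]])
E
```

```text
t9.05 pos [ 476.64 -220.35   66.97] down [ 0.002 -0.001 -1.   ] yaw_y -15.83 F [-0.2  -0.28  8.32] T [-0.03  0.18  0.02] w 20.78
[array([ 63.97, -28.26,  -1.42]), array([ 63.97, -11.65,  -1.42]), array([63.96, 12.04, -1.41]), array([63.96, 28.65, -1.41]), array([ 63.9 ,   0.19, -37.36]), array([ 63.93, -20.11, -20.99]), array([ 63.93, -14.4 , -20.99]), array([ 63.93,  14.18, -20.99]), array([ 63.93,  20.5 , -20.98])]
[array([ 61.47, -27.96,  -2.14]), array([ 61.46, -11.53,  -2.14]), array([61.46, 11.91, -2.13]), array([61.46, 28.34, -2.13]), array([ 61.4 ,   0.18, -37.69]), array([ 61.43, -19.89, -21.5 ]), array([ 61.43, -14.24, -21.5 ]), array([ 61.43,  14.02, -21.49]), array([ 61.43,  20.27, -21.49])]
```

View pics/c21.png

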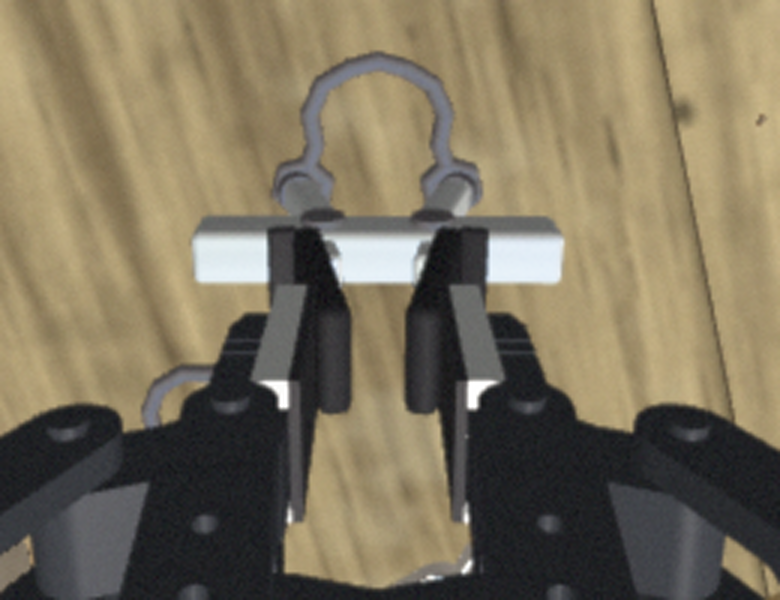

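apply_moves(
  offset=[
    [0,0,0.1],
    [0,0,0.3],
    [0,0,0.6],
    [0,0,0.8],
    [0,0,0.8],
  ],
  rotation=[
    [0,0,0],
    [0,0,0],
    [0,0,0],
    [0,0,0],
    [0,0,0],
  ],
  fingers=[0,0,0,0,0],
)

```text
t: 9.55
position: [476.5, -220.0, 87.2]
eef_rot: [0.097, 0.7, -0.097, 0.701]
ft_force: [-0.3, 0.5, -1.3]
gripper_width: 20.8
```

```bash
python3 - <<'E'
from h import *
w=snap('wrist','w12'); st();snap('scene','s12')
crop('w12',180,120,330,220,5.3,'c22')
crop('s12',225,230,325,310,8,'c23')
E
```

```text
t9.60 pos [ 476.24 -219.93   86.74] down [ 0.001 -0.    -1.   ] yaw_y -15.81 F [ 0.75 -0.22 -1.82] T [-0.01 -0.04  0.02] w 21.24
```

View pics/c22.png

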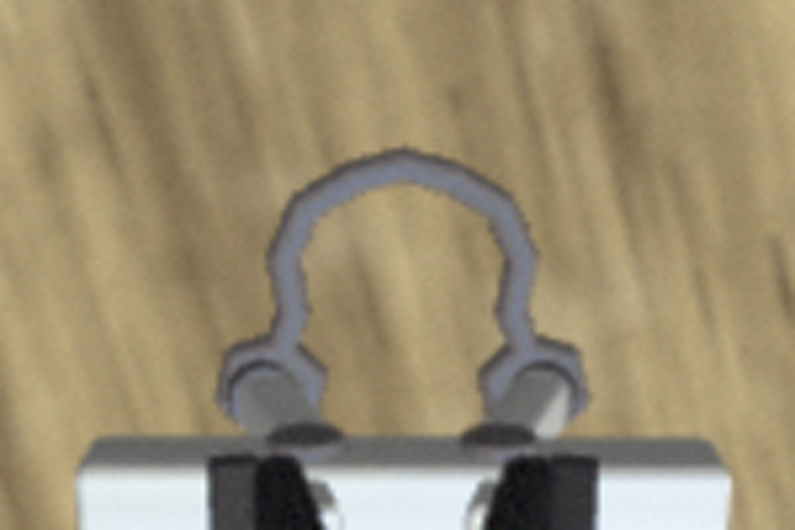

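View pics/c23.png

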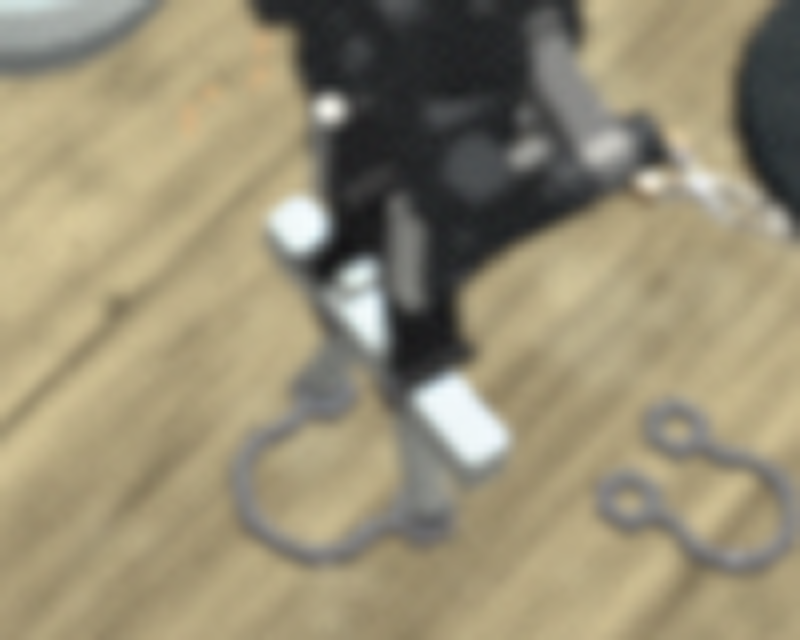

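```bash
python3 - <<'E'
from h import *
w=load('w12'); im=w['img'].astype(int)
o,M=st(); tcp=o['position']
rel=lambda p:(M.T@(p-tcp))
m=((im[:,:,2]-im[:,:,0])>-12).astype(np.uint8)
m[:148]=0;m[197:]=0;m[:,:215]=0;m[:,296:]=0
cv2.imwrite('pics/m.png',cv2.resize(m*255,None,fx=4,fy=4)[560:820,800:1240])
for zr in (22.3,23.3):
  pts=np.array([rel(onz(w,u,v,zr))[1:] for v,u in zip(*np.nonzero(m))])
  from scipy.optimize import minimize
  best=max(((np.min(np.hypot(pts[:,0]-a,pts[:,1]-b)),a,b) for a in np.arange(-2,2.1,.1) for b in np.arange(-26,-8,.2)),key=lambda q:q[0])
  print(zr,best)
  for b in (-20,-19,-18,-17,-16,-15,-14): print(b,max((np.min(np.hypot(pts[:,0]-a,pts[:,1]-b)).round(2),round(a,1)) for a in np.arange(-2,2.1,.1)),end=' ')
  for b in (-32,-28,-24,-20,-16,-12,-8):
    q=pts[abs(pts[:,1]-b)<.8]; print(b,q[q[:,0]<0][:,0].max().round(1) if (q[:,0]<0).any() else None,q[q[:,0]>0][:,0].min().round(1) if (q[:,0]>0).any() else None)
E
```

```text
t9.65 pos [ 476.06 -219.82   86.41] down [ 0. -0. -1.] yaw_y -15.81 F [-0.85  0.54 -1.28] T [ 0.   -0.05  0.05] w 20.94
22.3 (np.float64(15.074941776392887), np.float64(-0.09999999999999831), np.float64(-16.600000000000033))
-20 (np.float64(11.83), np.float64(-0.2)) -19 (np.float64(12.82), np.float64(-0.2)) -18 (np.float64(13.81), np.float64(-0.2)) -17 (np.float64(14.79), np.float64(-0.2)) -16 (np.float64(14.98), np.float64(-0.1)) -15 (np.float64(14.9), np.float64(-0.2)) -14 (np.float64(14.92), np.float64(-0.2)) -32 -0.6 0.2
-28 -10.1 9.7
-24 -14.1 13.7
-20 -16.6 15.4
-16 -15.9 15.5
-12 -15.1 14.7
-8 -16.0 15.6
23.3 (np.float64(15.004850570637206), np.float64(-0.09999999999999831), np.float64(-16.800000000000033))
-20 (np.float64(11.98), np.float64(-0.2)) -19 (np.float64(12.97), np.float64(-0.2)) -18 (np.float64(13.96), np.float64(-0.2)) -17 (np.float64(14.93), np.float64(-0.2)) -16 (np.float64(14.88), np.float64(-0.1)) -15 (np.float64(14.84), np.float64(-0.2)) -14 (np.float64(14.85), np.float64(-0.2)) -32 -0.6 0.2
-28 -10.1 9.7
-24 -14.1 13.7
-20 -16.5 15.3
-16 -15.8 15.4
-12 -15.1 14.7
-8 -16.0 15.6
```

View pics/m.png

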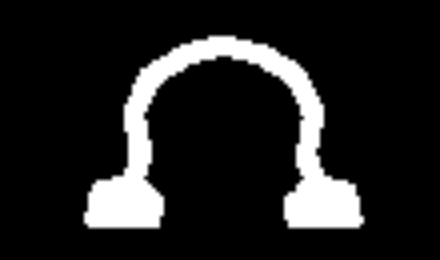

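apply_moves(
  offset=[
    [0,0,0.5],
    [0,0,1.2],
    [0,0,1.9],
    [0.3,0.6,2.5],
    [0.8,1.6,2.6],
    [1.4,2.8,2.6],
    [2,4,2.6],
    [2.6,5.2,2.6],
    [3.1,6.2,2.6],
    [3.45,6.9,2.6],
    [3.6,7.18,2.55],
    [3.6,7.18,2.55],
    [3.6,7.18,2.55],
  ],
  rotation=[
    [0,0,0],
    [0,0,0],
    [0,0,0],
    [0,0,0],
    [0,0,0],
    [0,0,0],
    [0,0,0],
    [0,0,0],
    [0,0,0],
    [0,0,0],
    [0,0,0],
    [0,0,0],
    [0,0,0],
  ],
  fingers=[0,0,0,0,0,0,0,0,0,0,0,0,0],
)

```text
t: 10.95
position: [565.5, -41.7, 150.2]
eef_rot: [0.097, 0.7, -0.098, 0.7]
ft_force: [-0.1, -0.1, -1.4]
gripper_width: 20.8
```

```bash
python3 - <<'E'
from h import *
w=snap('wrist','w13'); st()
crop('w13',170,80,340,230,4.5,'c24')
E
```

```text
t11.00 pos [565.49 -41.86 150.25] down [-0.    -0.001 -1.   ] yaw_y -15.91 F [ 0.45 -0.04 -1.67] T [-0.02  0.01  0.1 ] w 21.01
```

View pics/c24.png

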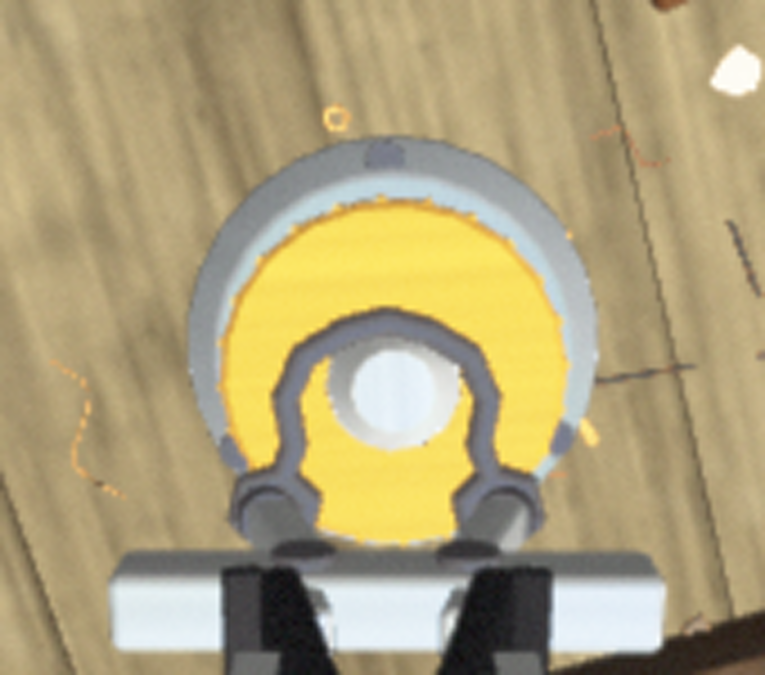

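```bash
python3 - <<'E'
from h import *
w=load('w13'); o,M=st(); tcp=o['position']
rel=lambda p:(M.T@(p-tcp)).round(2)
c=lambda u,v:(170+u/4.5,80+v/4.5)
for z in (59,62,65): print('top',z,rel(onz(w,*c(393.5,392),z))[1:], [rel(onz(w,*c(*a),z))[1:] for a in [(352,392),(435,392),(393,350),(393,435)]])
for z in (45,48,51): 
  e=[rel(onz(w,*c(*a),z))[1:] for a in [(220,372),(568,372),(394,199),(394,546)]]
  print('disc',z,e,'dia',np.linalg.norm(e[1]-e[0]).round(1),np.linalg.norm(e[3]-e[2]).round(1),'ctr',((e[0]+e[1])/2)[0],((e[2]+e[3])/2)[1])
e=[rel(onz(w,*c(*a),22))[1:] for a in [(188,340),(597,340),(392,135)]];print('base22',e)
for z in (48,50): e=[rel(onz(w,*c(*a),z))[1:] for a in [(328,390),(462,390),(395,452)]];print('spin@disc',e)
print('ring', [rel(onz(w,*c(*a),86))[1:] for a in [(388,308)]])
E
```

```text
t11.00 pos [565.49 -41.86 150.25] down [-0.    -0.001 -1.   ] yaw_y -15.91 F [ 0.45 -0.04 -1.67] T [-0.02  0.01  0.1 ] w 21.01
top 59 [  1.83 -16.37] [array([ -6.39, -16.37]), array([ 10.05, -16.37]), array([  1.72, -24.75]), array([ 1.75, -7.63])]
top 62 [  1.81 -16.97] [array([ -6.31, -16.96]), array([  9.94, -16.97]), array([  1.7 , -25.25]), array([ 1.73, -8.33])]
top 65 [  1.79 -17.57] [array([ -6.24, -17.56]), array([  9.82, -17.57]), array([  1.68, -25.75]), array([ 1.71, -9.03])]
disc 45 [array([-34.16, -17.79]), array([ 38.22, -17.82]), array([  1.95, -52.98]), array([ 2.11, 20.22])] dia 72.4 73.2 ctr 2.030000000000001 -16.38
disc 48 [array([-33.78, -18.34]), array([ 37.8 , -18.37]), array([  1.93, -53.14]), array([ 2.09, 19.24])] dia 71.6 72.4 ctr 2.009999999999998 -16.950000000000003
disc 51 [array([-33.41, -18.9 ]), array([ 37.37, -18.92]), array([  1.91, -53.3 ]), array([ 2.07, 18.27])] dia 70.8 71.6 ctr 1.9800000000000004 -17.515
base22 [array([-44.  , -20.82]), array([ 47.7 , -20.86]), array([  1.66, -65.19])]
spin@disc [array([-11.61, -14.59]), array([ 16.05, -14.6 ]), array([ 2.25, -1.41])]
spin@disc [array([-11.53, -14.98]), array([ 15.93, -14.99]), array([ 2.24, -1.91])]
ring [array([  0.65, -36.63])]
```

apply_moves(
  offset=[
    [-0.04,0.02,-0.1],
    [-0.04,0.02,-0.2],
    [-0.04,0.02,-0.2],
    [-0.04,0.02,-0.2],
  ],
  rotation=[
    [0,0,0],
    [0,0,0],
    [0,0,0],
    [0,0,0],
  ],
  fingers=[0,0,0,0],
)

```text
t: 11.4
position: [564.9, -40.1, 145.0]
eef_rot: [0.097, 0.7, -0.097, 0.7]
ft_force: [0.6, 0.1, -1.5]
gripper_width: 20.9
```

```bash
python3 - <<'E'
from h import *
w=snap('wrist','w14'); st()
crop('w14',170,80,340,230,4.5,'c25')
E
```

```text
t11.45 pos [564.96 -40.08 145.06] down [-0. -0. -1.] yaw_y -15.83 F [ 0.09  0.   -1.23] T [-0.01 -0.06 -0.03] w 20.79
```

View pics/c25.png

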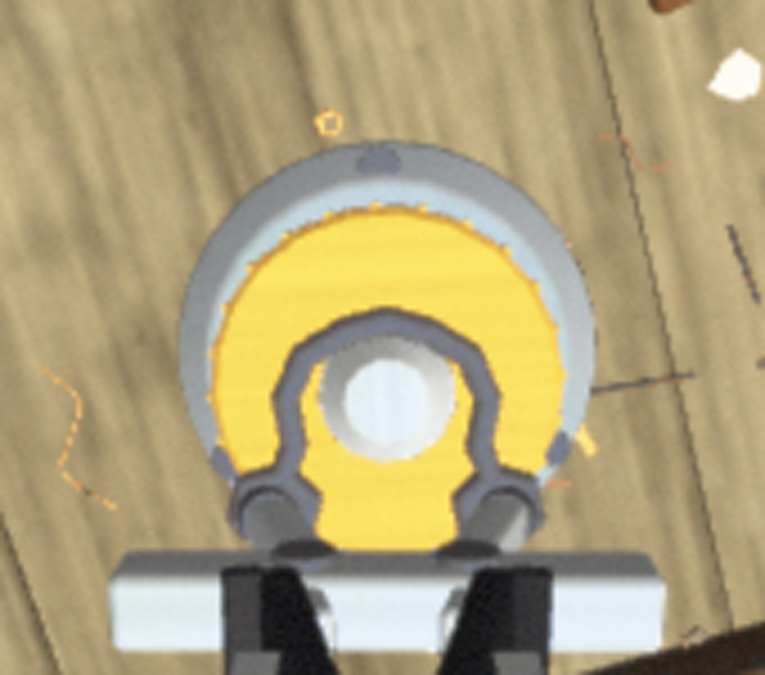

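```bash
python3 - <<'E'
from h import *
w=load('w14'); o,M=st(); tcp=o['position']
rel=lambda p:(M.T@(p-tcp)).round(2)
c=lambda u,v:(170+u/4.5,80+v/4.5)
for z in (59,62,65): print('top',z, [rel(onz(w,*c(*a),z))[1:] for a in [(386,402),(386,357),(386,447)]])
for z in (45,48,51): print('disc',z,[rel(onz(w,*c(*a),z))[1:] for a in [(212,385),(564,385),(388,206)]])
# predicted apex outer edge of ring for axis
print('ringapex',[rel(onz(w,*c(*a),80))[1:] for a in [(388,308),(388,336),(275,400),(500,400)]])
print('pinshoulder',[rel(onz(w,*c(*a),82))[1:] for a in [(265,486),(505,486)]])
E
```

```text
t11.45 pos [564.96 -40.08 145.06] down [-0. -0. -1.] yaw_y -15.83 F [ 0.09  0.   -1.23] T [-0.01 -0.06 -0.03] w 20.79
top 59 [array([  0.1 , -15.49]), array([  0.1 , -24.32]), array([ 0.1 , -6.49])]
top 62 [array([  0.1 , -16.11]), array([  0.1 , -24.83]), array([ 0.1 , -7.22])]
top 65 [array([  0.09, -16.73]), array([  0.09, -25.35]), array([ 0.09, -7.95])]
disc 45 [array([-35.47, -16.14]), array([ 36.53, -16.11]), array([  0.52, -51.96])]
disc 48 [array([-35.07, -16.72]), array([ 36.11, -16.7 ]), array([  0.51, -52.13])]
disc 51 [array([-34.67, -17.3 ]), array([ 35.7 , -17.28]), array([  0.5 , -52.31])]
ringapex [array([  0.42, -36.57]), array([  0.42, -31.66]), array([-19.69, -20.21]), array([ 20.38, -20.2 ])]
pinshoulder [array([-21.68,  -4.88]), array([21.46, -4.86])]
```

apply_moves(
  offset=[
    [-0.015,0,-0.1],
    [-0.015,0.004,-0.25],
    [-0.015,0.004,-0.4],
    [-0.015,0.004,-0.5],
    [-0.015,0.004,-0.6],
    [-0.015,0.004,-0.68],
    [-0.015,0.004,-0.76],
    [-0.015,0.004,-0.84],
    [-0.015,0.004,-0.84],
  ],
  rotation=[
    [0,0,0],
    [0,0,0],
    [0,0,0],
    [0,0,0],
    [0,0,0],
    [0,0,0],
    [0,0,0],
    [0,0,0],
    [0,0,0],
  ],
  fingers=[0,0,0,0,0,0,0,0,0],
)

```text
t: 12.35
position: [564.5, -39.8, 123.8]
eef_rot: [0.097, 0.7, -0.097, 0.7]
ft_force: [-0.7, 1.0, -1.9]
gripper_width: 20.9
```

```bash
python3 - <<'E'
from h import *
w=snap('wrist','w15'); st()
crop('w15',190,110,320,215,6,'c26')
E
```

```text
t12.40 pos [564.55 -39.82 123.97] down [-0. -0. -1.] yaw_y -15.82 F [ 0.03  0.42 -1.15] T [-0.04 -0.    0.02] w 20.89
```

View pics/c26.png

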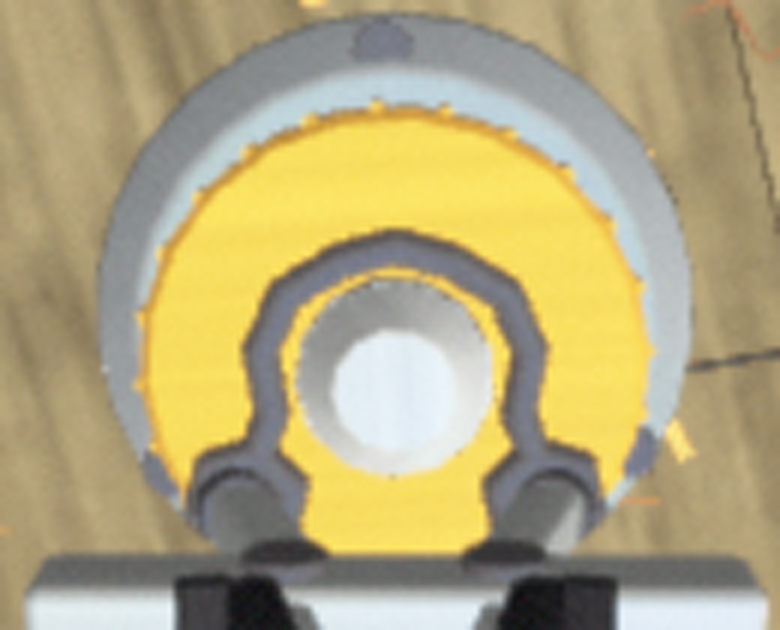

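apply_moves(
  offset=[
    [0,0,-0.05],
    [0,0,-0.1],
    [0,0,-0.15],
    [0,0,-0.2],
    [0,0,-0.24],
    [0,0,-0.24],
  ],
  rotation=[
    [0,0,0],
    [0,0,0],
    [0,0,0],
    [0,0,0],
    [0,0,0],
    [0,0,0],
  ],
  fingers=[0,0,0,0,0,0],
)

```text
t: 13.0
position: [564.5, -39.8, 117.9]
eef_rot: [0.097, 0.7, -0.097, 0.7]
ft_force: [-0.5, 0.7, -1.2]
gripper_width: 20.9
```

apply_moves(
  offset=[
    [0,0,-0.03],
    [0,0,-0.06],
    [0,0,-0.06],
  ],
  rotation=[
    [0,0,0],
    [0,0,0],
    [0,0,0],
  ],
  fingers=[0,0,0],
)

```text
t: 13.3
position: [564.5, -39.8, 116.5]
eef_rot: [0.097, 0.7, -0.097, 0.7]
ft_force: [-0.3, 0.1, -0.7]
gripper_width: 21.1
```

apply_moves(
  offset=[
    [0,0,-0.03],
    [0,0,-0.06],
    [0,0,-0.06],
  ],
  rotation=[
    [0,0,0],
    [0,0,0],
    [0,0,0],
  ],
  fingers=[0,0,0],
)

```text
t: 13.6
position: [564.7, -39.8, 115.1]
eef_rot: [0.097, 0.7, -0.097, 0.7]
ft_force: [0.3, -0.4, 1.3]
gripper_width: 20.6
```

apply_moves(
  offset=[
    [0,0,-0.03],
    [0,0,-0.05],
    [0,0,-0.05],
  ],
  rotation=[
    [0,0,0],
    [0,0,0],
    [0,0,0],
  ],
  fingers=[0,0,0],
)

```text
t: 13.9
position: [564.7, -39.9, 113.9]
eef_rot: [0.097, 0.7, -0.097, 0.7]
ft_force: [0.4, -0.8, 2.6]
gripper_width: 20.8
```

apply_moves(
  offset=[
    [0,0,-0.03],
    [0,0,-0.06],
    [0,0,-0.06],
  ],
  rotation=[
    [0,0,0],
    [0,0,0],
    [0,0,0],
  ],
  fingers=[0,0,0],
)

```text
t: 14.2
position: [564.7, -39.8, 112.3]
eef_rot: [0.097, 0.7, -0.097, 0.7]
ft_force: [-0.0, 0.1, 3.5]
gripper_width: 20.9
```

apply_moves(
  offset=[
    [0,0,-0.03],
    [0,0,-0.05],
    [0,0,-0.05],
    [0,0,-0.05],
  ],
  rotation=[
    [0,0,0],
    [0,0,0],
    [0,0,0],
    [0,0,0],
  ],
  fingers=[0,0,0,0],
)

```text
t: 14.6
position: [564.8, -39.8, 111.2]
eef_rot: [0.097, 0.7, -0.097, 0.701]
ft_force: [0.2, -0.5, 5.3]
gripper_width: 20.9
```

```bash
python3 - <<'E'
from h import *
st();w=snap('wrist','w16'); st(); snap('scene','s16'); st()
crop('w16',190,110,320,215,6,'c27')
crop('s16',190,150,290,230,8,'c28')
E
```

```text
t14.60 pos [564.75 -39.84 111.17] down [ 0. -0. -1.] yaw_y -15.82 F [ 0.25 -0.5   5.26] T [0.01 0.02 0.01] w 20.89
t14.65 pos [564.75 -39.84 111.19] down [ 0. -0. -1.] yaw_y -15.82 F [-0.74 -0.3   6.42] T [ 0.01 -0.04  0.02] w 20.95
t14.70 pos [564.76 -39.86 111.21] down [ 0. -0. -1.] yaw_y -15.82 F [ 0.44 -0.06  6.19] T [-0.02  0.04  0.08] w 20.86
```

View pics/c27.png

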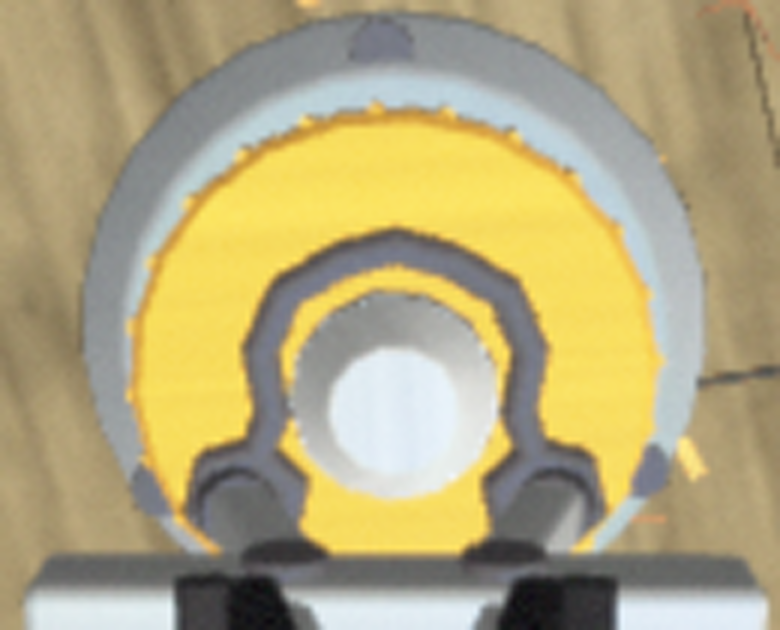

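View pics/c28.png

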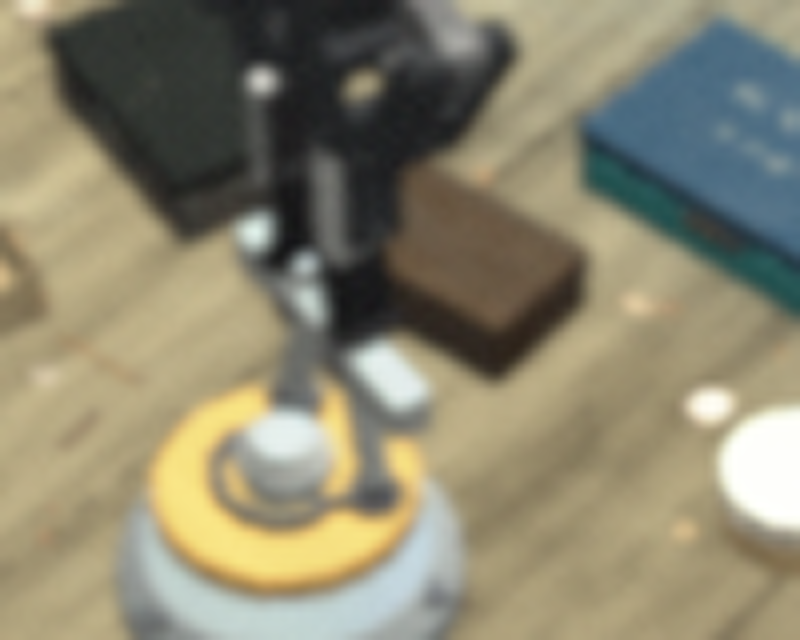

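apply_moves(
  offset=[
    [0,0,-0.02],
    [0.01,-0.003,-0.02],
    [0.03,-0.008,-0.025],
    [0.045,-0.013,-0.03],
    [0.045,-0.013,-0.03],
  ],
  rotation=[
    [0,0,0],
    [0,0,0],
    [0,0,0],
    [0,0,0],
    [0,0,0],
  ],
  fingers=[0.23,0.25,0.27,0.29,0.29],
)

```text
t: 15.2
position: [565.9, -40.2, 110.4]
eef_rot: [0.097, 0.7, -0.097, 0.7]
ft_force: [0.1, 0.8, 6.7]
gripper_width: 24.7
```

```bash
python3 - <<'E'
from h import *
st();w=snap('wrist','w17'); st()
crop('w17',190,110,320,215,6,'c29')
E
```

```text
t15.20 pos [565.88 -40.15 110.44] down [ 0. -0. -1.] yaw_y -15.82 F [0.14 0.75 6.72] T [ 0.03  0.08 -0.02] w 24.66
t15.25 pos [565.86 -40.18 110.45] down [ 0. -0. -1.] yaw_y -15.82 F [-0.12  0.4   5.87] T [-0.03  0.08 -0.05] w 24.84
```

View pics/c29.png

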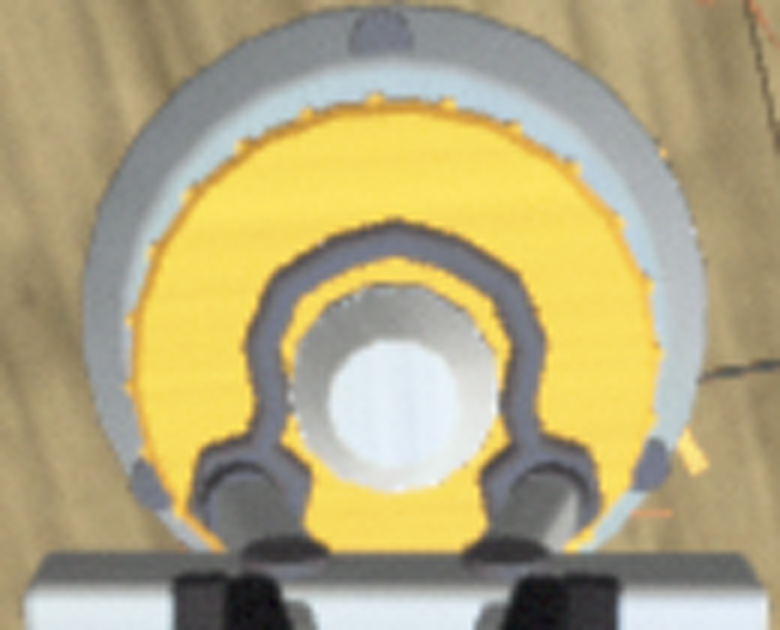

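apply_moves(
  offset=[
    [0.02,-0.005,-0.005],
    [0.04,-0.01,-0.01],
    [0.06,-0.016,-0.015],
    [0.08,-0.022,-0.02],
    [0.08,-0.022,-0.02],
  ],
  rotation=[
    [0,0,0],
    [0,0,0],
    [0,0,0],
    [0,0,0],
    [0,0,0],
  ],
  fingers=[0.31,0.33,0.35,0.37,0.37],
)

```text
t: 15.75
position: [567.9, -40.7, 109.9]
eef_rot: [0.097, 0.7, -0.097, 0.7]
ft_force: [-1.1, -1.3, 6.0]
gripper_width: 31.8
```

```bash
python3 - <<'E'
from h import *
st();w=snap('wrist','w18'); st()
crop('w18',190,110,320,215,6,'c30')
E
```

```text
t15.75 pos [567.87 -40.69 109.95] down [ 0. -0. -1.] yaw_y -15.82 F [-1.09 -1.32  6.02] T [0.11 0.19 0.06] w 31.84
t15.80 pos [567.85 -40.73 109.95] down [ 0. -0. -1.] yaw_y -15.82 F [-1.69  0.23  6.48] T [0.11 0.23 0.01] w 32.07
```

View pics/c30.png

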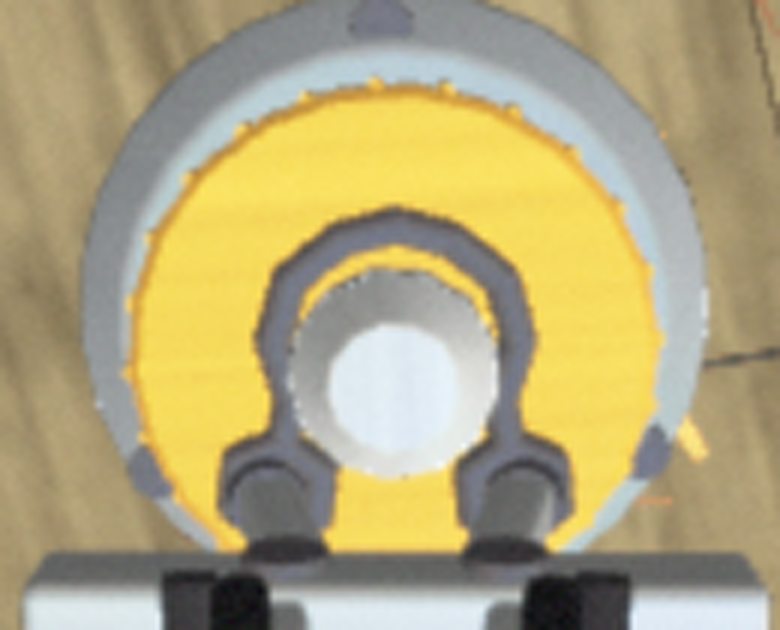

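apply_moves(
  offset=[
    [0.02,-0.005,-0.01],
    [0.05,-0.014,-0.02],
    [0.08,-0.022,-0.03],
    [0.1,-0.027,-0.035],
    [0.1,-0.027,-0.035],
  ],
  rotation=[
    [0,0,0],
    [0,0,0],
    [0,0,0],
    [0,0,0],
    [0,0,0],
  ],
  fingers=[0.39,0.41,0.43,0.44,0.44],
)

```text
t: 16.3
position: [570.3, -41.4, 109.0]
eef_rot: [0.097, 0.7, -0.097, 0.7]
ft_force: [-0.8, -0.2, 6.7]
gripper_width: 37.3
```

```bash
python3 - <<'E'
from h import *
st();w=snap('wrist','w19'); st()
crop('w19',190,110,320,215,6,'c31')
E
```

```text
t16.30 pos [570.31 -41.42 109.03] down [ 0. -0. -1.] yaw_y -15.82 F [-0.82 -0.19  6.69] T [0.02 0.3  0.01] w 37.34
t16.35 pos [570.31 -41.42 109.08] down [ 0. -0. -1.] yaw_y -15.82 F [-1.09  0.02  6.8 ] T [-0.    0.21  0.02] w 37.97
```

View pics/c31.png

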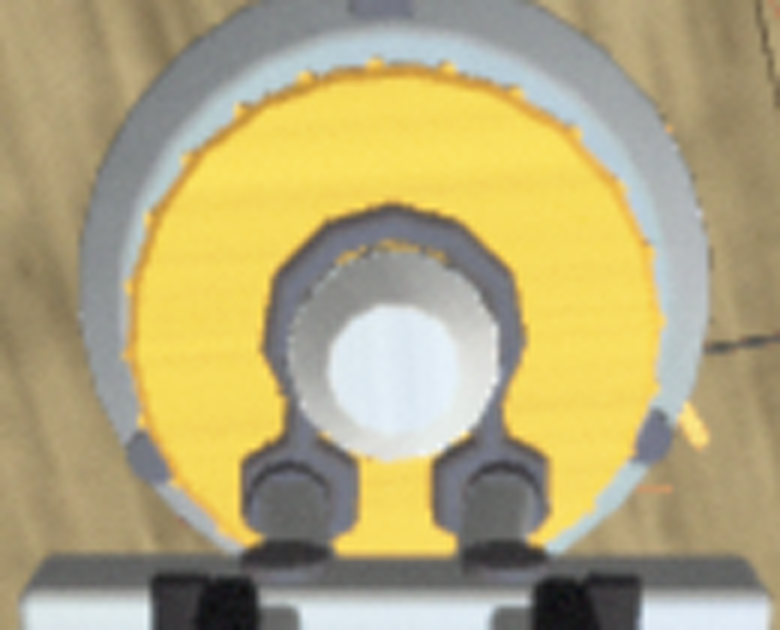

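apply_moves(
  offset=[
    [0.02,-0.005,-0.01],
    [0.04,-0.011,-0.015],
    [0.05,-0.014,-0.02],
    [0.05,-0.014,-0.025],
    [0.05,-0.014,-0.025],
  ],
  rotation=[
    [0,0,0],
    [0,0,0],
    [0,0,0],
    [0,0,0],
    [0,0,0],
  ],
  fingers=[0.46,0.48,0.49,0.5,0.5],
)

```text
t: 16.85
position: [571.5, -41.7, 108.3]
eef_rot: [0.097, 0.7, -0.097, 0.7]
ft_force: [0.3, 0.9, 4.6]
gripper_width: 43.0
```

```bash
python3 - <<'E'
from h import *
st();w=snap('wrist','w20'); st()
crop('w20',190,110,320,215,6,'c32')
E
```

```text
t16.85 pos [571.52 -41.74 108.34] down [ 0. -0. -1.] yaw_y -15.82 F [0.28 0.9  4.62] T [-0.03 -0.01  0.04] w 42.96
t16.90 pos [571.52 -41.76 108.35] down [ 0. -0. -1.] yaw_y -15.82 F [ 0.39 -0.39  3.96] T [-0.04 -0.08 -0.03] w 42.52
```

View pics/c32.png

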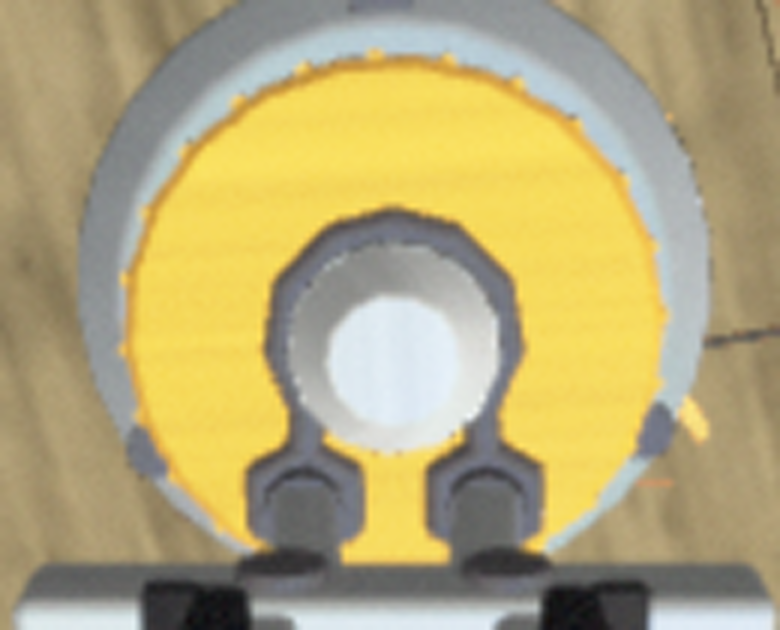

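apply_moves(
  offset=[
    [0,0,0.03],
    [0,0,0.07],
    [0,0,0.12],
    [0,0,0.16],
    [0,0,0.16],
  ],
  rotation=[
    [0,0,0],
    [0,0,0],
    [0,0,0],
    [0,0,0],
    [0,0,0],
  ],
  fingers=[0.505,0.505,0.505,0.505,0.505],
)

```text
t: 17.4
position: [571.4, -41.7, 112.3]
eef_rot: [0.097, 0.7, -0.097, 0.7]
ft_force: [-0.2, 0.0, -1.3]
gripper_width: 43.2
```

```bash
python3 - <<'E'
from h import *
st();w=snap('wrist','w21'); st()
crop('w21',190,110,320,215,6,'c33')
E
```

```text
t17.40 pos [571.4  -41.72 112.32] down [-0. -0. -1.] yaw_y -15.82 F [-0.2   0.04 -1.27] T [0.04 0.01 0.04] w 43.19
t17.45 pos [571.39 -41.67 112.26] down [-0. -0. -1.] yaw_y -15.81 F [ 0.6   0.24 -1.99] T [ 0.03  0.02 -0.01] w 43.06
```

View pics/c33.png

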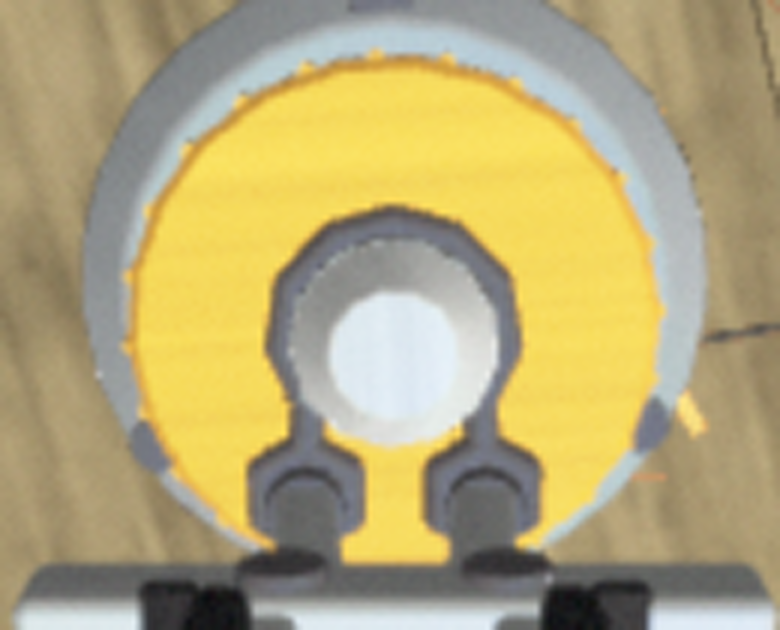

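apply_moves(
  offset=[
    [0,0,0.08],
    [0,0,0.16],
    [0,0,0.26],
    [0,0,0.4],
    [0,0,0.6],
    [0,0,0.9],
    [0,0,1.2],
    [0,0,1.2],
  ],
  rotation=[
    [0,0,0],
    [0,0,0],
    [0,0,0],
    [0,0,0],
    [0,0,0],
    [0,0,0],
    [0,0,0],
    [0,0,0],
  ],
  fingers=[0.505,0.505,0.505,0.505,0.505,0.505,0.505,0.505],
)

```text
t: 18.25
position: [572.1, -41.8, 143.6]
eef_rot: [0.097, 0.7, -0.097, 0.701]
ft_force: [0.6, -0.9, -1.6]
gripper_width: 43.1
```

```bash
python3 - <<'E'
from h import *
w=snap('wrist','w22'); st();snap('scene','s22')
crop('w22',180,70,320,215,4.5,'c34')
crop('s22',180,120,300,240,6,'c35')
E
```

```text
t18.30 pos [571.81 -41.7  142.98] down [ 0.001  0.    -1.   ] yaw_y -15.81 F [-0.71 -0.43 -2.61] T [ 0.    0.02 -0.01] w 43.08
```

View pics/c34.png

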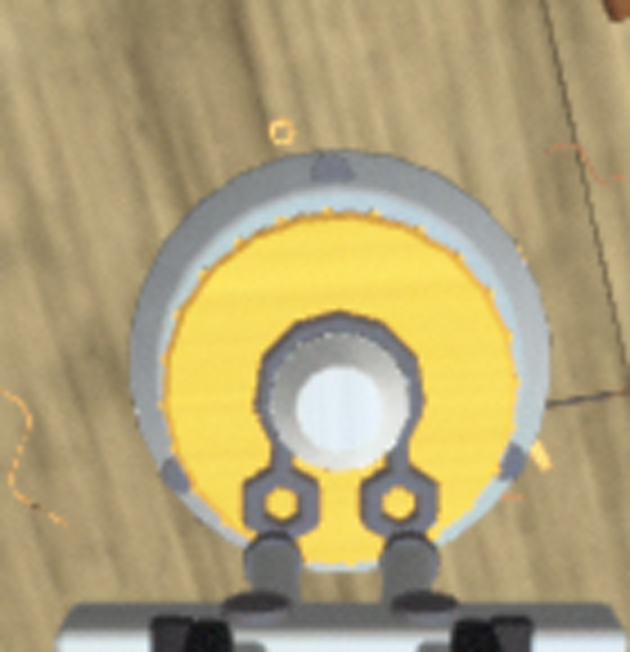

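View pics/c35.png

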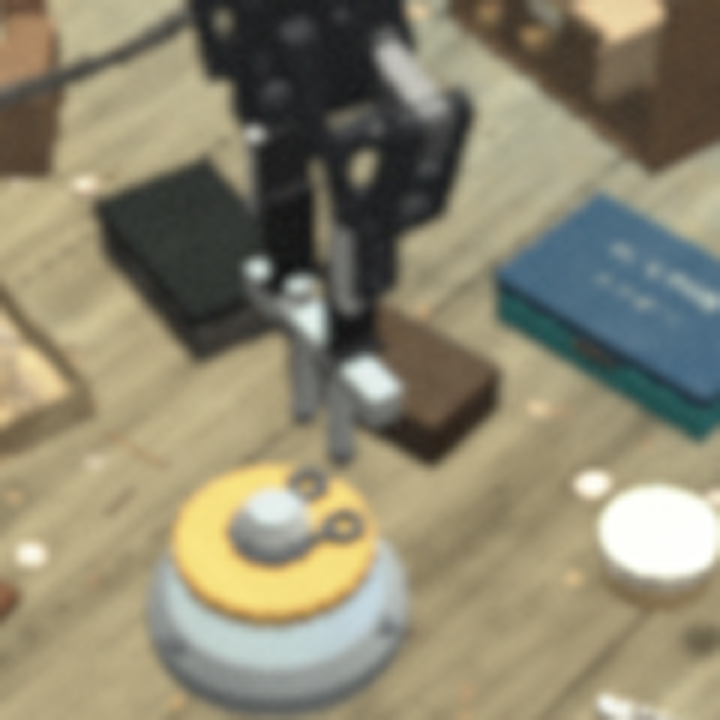

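apply_moves(
  offset=[
    [0,0,0.3],
    [0,0,0.7],
    [-0.3,0.35,1],
    [-0.9,1,1],
    [-1.5,1.75,1],
    [-2.1,2.45,1],
    [-2.7,3.15,1],
    [-3.3,3.85,1],
    [-3.9,4.5,1],
    [-4.3,5,1],
    [-4.53,5.24,1],
    [-4.53,5.24,0.6],
    [-4.53,5.24,0],
    [-4.53,5.24,-0.6],
    [-4.53,5.24,-1],
    [-4.53,5.24,-1],
    [-4.53,5.24,-1],
    [-4.53,5.24,-1],
  ],
  rotation=[
    [0,0,0],
    [0,0,0],
    [0,0,0.3],
    [0,0,1],
    [0,0,1.6],
    [0,0,2.3],
    [0,0,3],
    [0,0,3.7],
    [0,0,4.3],
    [0,0,4.8],
    [0,0,5.07],
    [0,0,5.07],
    [0,0,5.07],
    [0,0,5.07],
    [0,0,5.07],
    [0,0,5.07],
    [0,0,5.07],
    [0,0,5.07],
  ],
  fingers=[0.505,0.505,0.505,0.505,0.505,0.505,0.505,0.505,0.505,0.505,0.505,0.505,0.505,0.505,0.505,0.505,0.505,0.505],
)

```text
t: 20.15
position: [458.6, 89.2, 117.8]
eef_rot: [-0.059, 0.704, 0.059, 0.705]
ft_force: [1.1, 0.4, -0.6]
gripper_width: 43.1
```

```bash
python3 - <<'E'
from h import *
st();w=snap('wrist','w23'); st()
crop('w23',130,60,390,260,3,'c36')
E
```

```text
t20.15 pos [458.65  89.16 117.77] down [ 0.001  0.    -1.   ] yaw_y 9.51 F [ 1.06  0.43 -0.58] T [-0.    0.02 -0.01] w 43.14
t20.20 pos [458.67  89.28 117.86] down [ 0.001  0.    -1.   ] yaw_y 9.52 F [-0.4   0.14 -1.24] T [ 0.01 -0.02 -0.02] w 43.18
```

View pics/c36.png

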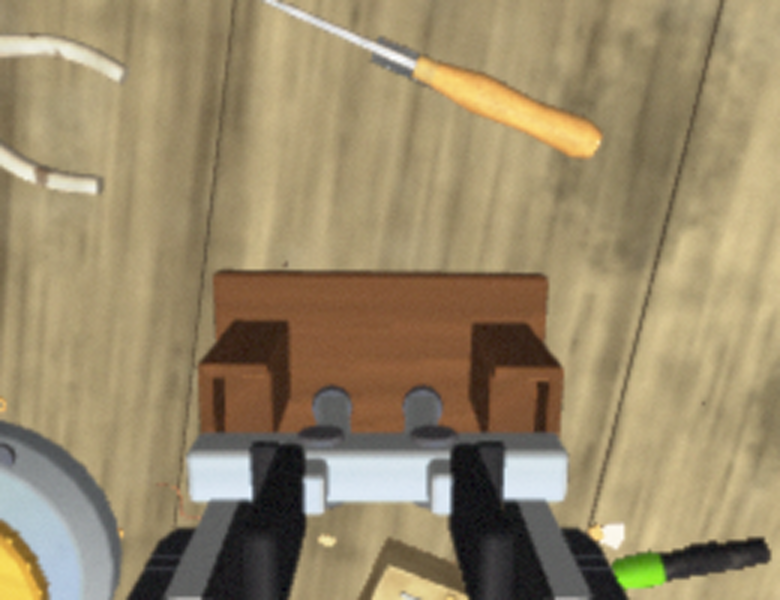

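apply_moves(
  offset=[
    [-0.015,0,-0.4],
    [-0.015,0,-0.8],
    [-0.015,0,-1.1],
    [-0.015,0,-1.3],
    [-0.015,0,-1.4],
    [-0.015,0,-1.4],
  ],
  rotation=[
    [0,0,0],
    [0,0,0],
    [0,0,0],
    [0,0,0],
    [0,0,0],
    [0,0,0],
  ],
  fingers=[0.505,0.505,0.505,0.505,0.505,0.505],
)

```text
t: 20.8
position: [457.7, 89.2, 81.9]
eef_rot: [-0.059, 0.705, 0.059, 0.704]
ft_force: [0.5, -0.1, -1.5]
gripper_width: 43.0
```

```bash
python3 - <<'E'
from h import *
w=snap('wrist','w24'); st()
crop('w24',100,100,400,320,2.6,'c37')
E
```

```text
t20.85 pos [457.89  89.24  82.27] down [-0. -0. -1.] yaw_y 9.53 F [ 0.71  0.19 -1.23] T [ 0.01 -0.02  0.04] w 43.36
```

View pics/c37.png

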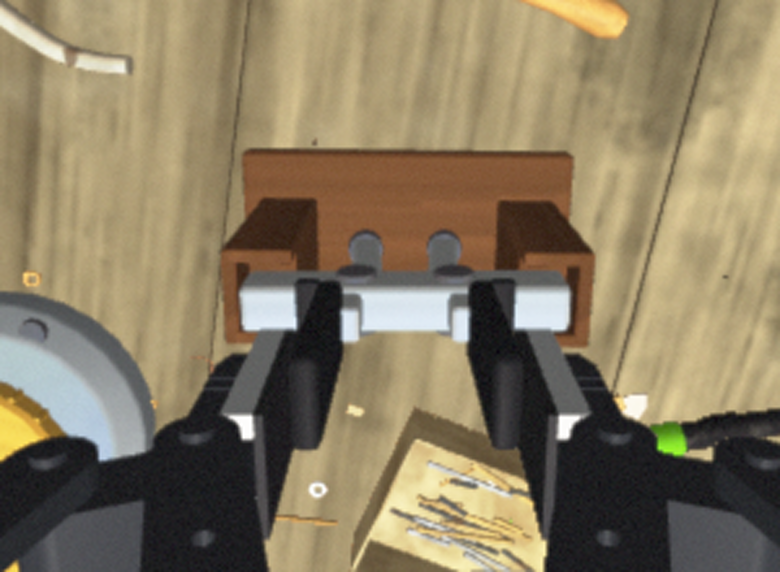

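Inside the slots, aligned as at the grasp. Lowering by feel.

apply_moves(
  offset=[
    [0.01,0,-0.04],
    [0.01,0,-0.08],
    [0.01,0,-0.12],
    [0.01,0,-0.14],
    [0.01,0,-0.14],
  ],
  rotation=[
    [0,0,0],
    [0,0,0],
    [0,0,0],
    [0,0,0],
    [0,0,0],
  ],
  fingers=[0.505,0.505,0.505,0.505,0.505],
)

```text
t: 21.35
position: [458.1, 89.3, 78.8]
eef_rot: [-0.059, 0.705, 0.059, 0.705]
ft_force: [-0.3, 0.3, -0.8]
gripper_width: 43.0
```

apply_moves(
  offset=[
    [0,0,-0.03],
    [0,0,-0.06],
    [0,0,-0.06],
  ],
  rotation=[
    [0,0,0],
    [0,0,0],
    [0,0,0],
  ],
  fingers=[0.505,0.505,0.505],
)

```text
t: 21.65
position: [458.1, 89.3, 77.2]
eef_rot: [-0.059, 0.705, 0.059, 0.705]
ft_force: [0.0, -1.0, -1.6]
gripper_width: 43.0
```

apply_moves(
  offset=[
    [0,0,-0.03],
    [0,0,-0.06],
    [0,0,-0.06],
  ],
  rotation=[
    [0,0,0],
    [0,0,0],
    [0,0,0],
  ],
  fingers=[0.505,0.505,0.505],
)

```text
t: 21.95
position: [458.6, 89.3, 76.1]
eef_rot: [-0.059, 0.704, 0.059, 0.705]
ft_force: [-0.2, -0.5, 4.8]
gripper_width: 43.1
```

apply_moves(
  offset=[
    [0,0,0],
    [0,0,0],
    [0,0,0],
    [0,0,0.02],
    [0,0,0.02],
    [0,0,0.02],
    [0,0,0.02],
  ],
  rotation=[
    [0,0,0],
    [0,0,0],
    [0,0,0],
    [0,0,0],
    [0,0,0],
    [0,0,0],
    [0,0,0],
  ],
  fingers=[0.54,0.58,0.62,0.7,0.8,0.9,1],
)

```text
t: 22.65
position: [458.1, 89.3, 76.3]
eef_rot: [-0.059, 0.705, 0.059, 0.705]
ft_force: [0.2, 0.2, 0.2]
gripper_width: 85.4
```

apply_moves(
  offset=[
    [0,0,0.1],
    [0,0,0.5],
    [0,0,1.2],
    [0,0,2.2],
    [0,0,3.4],
    [0,0,4.6],
    [0,0,5.6],
    [0,0,6],
    [0,0,6],
  ],
  rotation=[
    [0,0,0],
    [0,0,0],
    [0,0,0],
    [0,0,0],
    [0,0,0],
    [0,0,0],
    [0,0,0],
    [0,0,0],
    [0,0,0],
  ],
  fingers=[1,1,1,1,1,1,1,1,1],
)

```text
t: 23.55
position: [458.6, 89.4, 227.7]
eef_rot: [-0.058, 0.704, 0.059, 0.706]
ft_force: [-0.5, -0.3, -0.6]
gripper_width: 85.3
```

```bash
python3 - <<'E'
from h import *
w=snap('wrist','w25'); st(); snap('scene','s25'); snap('side','d25')
crop('w25',60,60,360,280,2.6,'c38')
crop('s25',120,150,270,250,5,'c39')
E
```

```text
t23.60 pos [458.09  89.34 226.45] down [ 0.001  0.    -1.   ] yaw_y 9.54 F [ 0.29 -0.24 -0.21] T [0.01 0.01 0.01] w 85.21
```

View pics/c38.png

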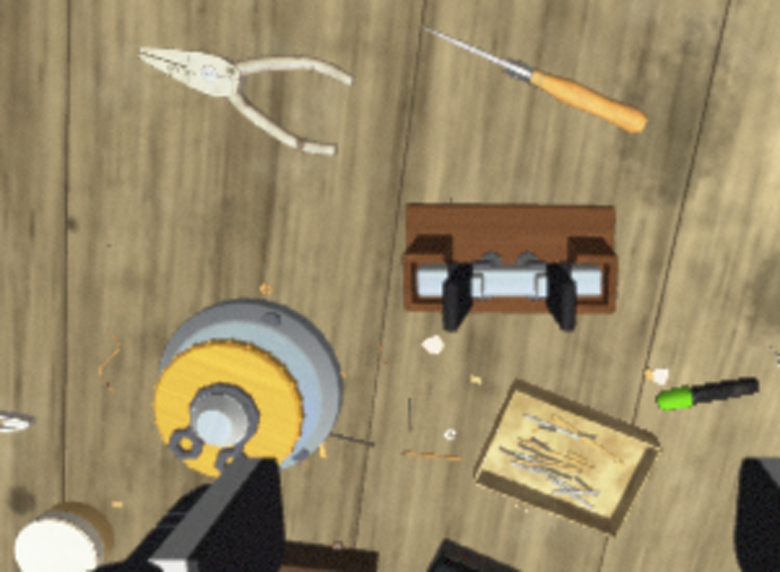

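View pics/c39.png

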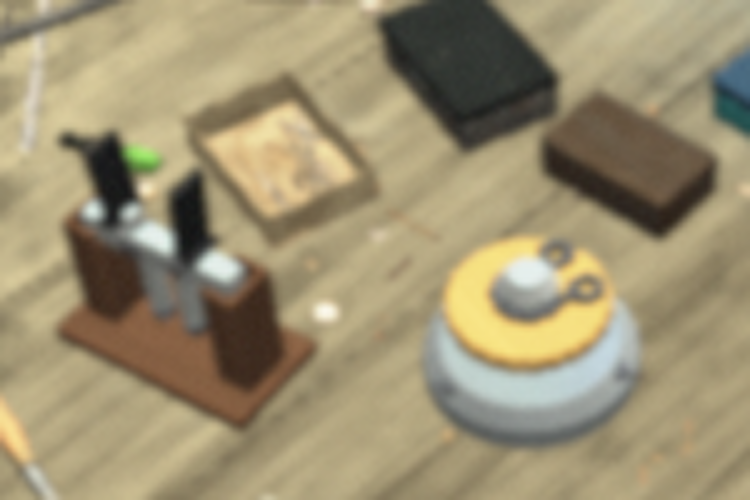

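```bash
python3 - <<'E'
from h import *
st(); print(sign_off())
E
```

```text
t23.70 pos [457.56  89.16 225.36] down [-0.001 -0.001 -1.   ] yaw_y 9.53 F [ 0.03 -0.03 -0.07] T [ 0.02  0.04 -0.02] w 85.28
the job is handed in; nothing more can be done
None
```

The snap ring is fitted on the turntable, the pliers are back in their stand, and the job was handed in at about 23.7 s of the allowed 72 s.

- **Ring:** I took the one nearest the base. I spread it with the pliers and lowered it over the spindle nose. It met the disc at a TCP height of about 115 mm.
- **Pressing:** I pressed the disc down by feel to roughly 4 mm of its 6.5 mm travel, which took about 7–8 N. I then opened the grips in steps while following outwards. The stop was never reached.
- **Last pictures:** the ring is closed tight and centred round the spindle with its eyes in their rest positions. It stayed put when the pins came out, with no pull on the wrist. The pliers' bar lies in both forks just as it did at the start, and I could see no other object moved. The gripper is open about 110 mm above the pliers, touching nothing.

Two checks did not match the description:

- **Home position:** the gripper read about 21 mm with the pliers squeezed home, not the stated 29 mm. I measured the eyes at about 20 mm to each side, not 21.5 mm. The ring's inside still cleared the spindle by about 1.2 mm all round.
- **Seating height:** the pliers touched their seats with the gripper about 1.5 mm lower than when I picked them up, because they had slipped slightly in the fingers.

That the disc is held at about 3 mm is judged from the pictures, not measured.

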